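# Slide a sample tub under the lamp and shut the gate

## Task

Swing the gate of the lamp stand open and slide the lidded tub, with the glass bottle still standing on its lid, along the worktop between the stand's rails until it sits squarely against the back stop under the lamp. Then swing the gate fully shut in front of it. Do not lift the tub, let the bottle fall or shift far on the lid, or disturb the flask, the amber bottle and the card box nearby.

Things in the scene. Friction and masses are not known exactly. Their poses are not given: they have to be found in the camera images.
- lamp_stand: Fixed white lamp stand, 198 mm high. Origin on the worktop at the middle of its bay, where the tub's centre belongs; +x points into the bay (mostly to the robot's left) away from its open mouth. In this frame (mm): lamp housing overhead x -77..113, y -100..100, underside z 172; back stop face x = 40, 26 high; rear columns x 81..103, y -75 and 75. No floor plate: the tub slides on the worktop.
- lamp_edge (a point): Middle of the lower front edge of the lamp housing, 77 mm in front of the lamp_stand origin, 172 mm up. The tub at home has its near face 37 mm behind this edge, so an upright tool cannot push it there: lean in about 40 degrees.
- rail_ends (a point): Point midway between the flared ends of the two side rails, on the worktop 97 mm in front of the lamp_stand origin. Rails 24 mm high; inner faces at y -62 and 62 from x = -63 to 47, flaring to y -77 and 77 at x = -97 (lamp_stand frame). A catch post 16x18, 52 high, stands at (-79, 88).
- gate_hinge (a point): On the upright axis of the gate, at x -95, y -95, z 38 mm in the lamp_stand frame, at the mouth's side farther from the robot. The hinge post has radius 10 (collar 16) and is 62 mm high.
- gate (a joint): Angle of the gate, a level steel bar (12 thick, z 29..47 mm, free end 187 mm from the hinge axis). 0 = shut across the mouth. It grows to 2.2 as the free end swings out, away from the bay, and round to the stand's -y side; at angle a the bar points along (-sin a, cos a) in the lamp_stand frame. Friction of 0.05 N m holds it where it is left. It starts partly open, in the tub's way.
- gate_handle (a point): Upright round pin on the gate, 115 mm from the hinge axis, 14 mm thick (cap 17), from z = 47 to 107 mm; the point is on its axis at z = 88. Pinch or push it; it may turn in the fingers as the gate swings. With the gate shut it stands 18 mm in front of the lamp edge: lean the tool in over it.
- tub: Loose lidded tub, about 0.3 kg, too wide to grip. Origin: centre of its underside. Body 80 (x) by 100 (y), 75 high; fixed lid 88 x 108, z 75..84 mm, overhanging 4 mm all round. It starts some 370 mm out from the bay, up to 50 mm off its middle line, x roughly along the stand's x. Push low on the body (z 25 to 40 mm), the tool leaning back from the tub so that its tips touch first, not the lid.
- sample_bottle: Closed glass weighing bottle, 43 in diameter, 48 mm high, loose, 0.04 kg, standing near the middle of the tub's lid. Origin at the centre of its underside.
- flask: Clear conical flask, 104 in diameter at the base, 165 mm high, loose bystander at the left. Origin at the centre of its underside.
- amber_bottle: Amber stoppered bottle, 69 in diameter, 177 mm high, loose bystander at the right. Origin at the centre of its underside.
- card_box: White card box, 60 (x) by 140 (y) by 60 mm high, loose bystander between the stand and the robot. Origin at the centre of its underside.
Not all that is in view belongs to the job. What is shaped like the sample_bottle but purple or red is not meant.

How it is judged:
By the outcome, as a careful person would: the job done as asked, in the order asked, and still so for the second after the job is handed in, with the robot touching nothing.
It also fails if it takes over 70 s, if anything falls off the work surface, if the arm or the gripper's body presses on something with over 40 N, if the wrist force passes 120 N, or if a joint passes its speed limit or range.

## Robot

A 7-joint arm with a two-finger parallel gripper is mounted at the origin on a cart in front of the work surface, level with it; the furniture and walls round the work are solid. World frame = base frame: x ahead of the robot, y to its left, z up, the work surface at z = 0. Lengths are in m, angles in rad, forces in N, time in s.
With the tool pointing down it reaches from about 0.425 to 0.875 m from the base axis. Payload 4.7 kg.
Tool frame: the origin (TCP) lies at the very end of the fingers, on their centre line; the grasp point (between the pads) lies 19 mm behind it; z points along the fingers, y is the line along which they close (so a half turn about z gives the same grasp; the last joint's range is limited). The gripper opens to 87 mm and grips with 3 to 60 N. Pads are 19 mm wide; open, the fingers measure 117 mm over their backs; the gripper's body (75 mm by 190 mm) begins 51 mm behind the grasp point.
Start: joints at [-1.103, 0.321, -0.07, 1.45, 0.023, 1.371, -0.057], TCP at [0.285, 0.584, 0.189] pointing down, gripper open.
Joint ranges: [-2.86, 2.86], [-0.3, 2.09], [-1.38, 1.24], [0.06, 2.45], [-1.56, 4.7], [0.09, 2.05], [-2.69, 2.69]. Speed limits (rad/s): [2.57, 2.57, 3.14, 3.14, 3.14, 3.14, 3.14].

## Interface

Orientations are given as a rotation vector (axis times angle).
In Python, from bench import ctrl, vision gives the robot as it stands.
- The arm moves only by the tool jog_arm, never from a script. Its argument "increments" is a list of rows, each an object of numbers: "tx", "ty", "tz": the shift along the tool's x, y, z in mm; "wx", "wy", "wz": the turn, a rotation vector about the tool's x, y, z in rad; "gripper": the opening, from 0 (shut) to 1 (fully open). In form: [{"tx": .., "ty": .., "tz": .., "wx": .., "wy": .., "wz": .., "gripper": ..}, ...]. A call has exactly 5 rows; each row is the pose to reach, as a shift and turn from the pose commanded when the call began, along the tool's axes at that moment; what a row does not reach only later rows make up. A row lasts 1/12 s, in which the tool goes at most 41.7 mm and 7.16 degrees, less where a joint would pass 70% of its speed; a pose out of reach is approached as far as the arm can. A call with a gripper value outside its range is refused whole. The fingers move at their own pace and stop on an object; "grip_force" is the grip in N (left out, the last holds). Time passes only in rows, so rows that repeat a pose let the fingers close, or fill a call up. It gives the time, the measured TCP pose, the force, the opening and the grip force at its end, in the units of the state.
- ctrl.get_state(): the state, without advancing time (a new reading comes with each control period).
- vision.get_image(name): name is "scene" or "top" or "wrist"; returns a dict with "color" (420x560x3 uint8, blue, green, red), "fx", "fy", "cx", "cy" (pixels), "extrinsics" (4x4, takes a point from world to camera coordinates). Camera axes: x right, y down, z forward; pixel columns grow to the right and rows downward; lengths in m; the calibration is good to about 2 mm. A picture is of the moment at which its call begins. There is no depth.
- ctrl.close_job(): hands the job in; it is judged then, once.
Trained networks look in the newest picture that a camera, given by its name, has taken for a name from the list of things; names that differ only in an ending like _2 or _b are one class to them, and where a whole thing is asked for, a point or a joint stands for the part that bears it (a point fixed in the world has none). Each returns a list of dicts, best first, with "conf" (0 to 1); they miss things now and then, are a little off and sometimes report something else, mostly with a low value. They report only what shows in the picture. A call takes as long as a camera call. They do not tell look-alikes from the thing itself.
- vision.spot_in(camera, thing): "bbox" ([left, top, right, bottom] in pixels, round what is visible of it).
The state is a dict: "time": time; "joint_positions": joint angles; "qd": joint speeds; "joint_torque": joint torques, N m; "position": TCP position; "tool_rot": TCP orientation; "ft_force": force on the tool from outside, world axes, zero at the start; "torque": the same for the moment, N m; "grip_width": opening from 0.0 (shut) to 1.0 (fully open); "grip_force": force on a finger pad.
Only numpy, scipy, OpenCV 4.12 (cv2) and the standard library are available. Lean on these libraries where they do the work, as an engineer would, in place of code of your own. Each camera call takes 0.05 s, during which the arm holds its last target. There are 200 camera calls.

## Working session

There is one attempt and no reset: what is moved stays moved. The work goes in short steps, Python scripts to look and compute and a tool call to move; the robot and the scene stay as the last step left them, time stands still between calls to the robot, and variables do not carry over. Pictures are saved under pics/ and viewed, at most 10 in all, crops included, and the job is handed in when it is done.

Besides the shell and the picture viewer there is one more tool, called as name(argument=value, ...) on one line, values as JSON. jog_arm: Moves the arm, as the interface text tells. Its arguments: {"type":"object","properties":{"increments":{"type":"array"},"grip_force":{"type":"number"}},"required":["increments"]}

```bash
ls; mkdir -p pics; cat > h.py <<'E'
import numpy as np, cv2
from bench import ctrl, vision
def save(n,f):
    im=vision.get_image(n); cv2.imwrite('pics/'+f,im['color']); return im
def proj(im,p):
    p=np.atleast_2d(p); q=(im['extrinsics']@np.c_[p,np.ones(len(p))].T)[:3]
    return np.c_[im['fx']*q[0]/q[2]+im['cx'],im['fy']*q[1]/q[2]+im['cy']]
def ray(im,u,v,z):
    E=im['extrinsics'];R=E[:3,:3];c=-R.T@E[:3,3]
    d=R.T@np.array([(u-im['cx'])/im['fx'],(v-im['cy'])/im['fy'],1]); return c+d*(z-c[2])/d[2]
E
python3 - <<'E'
from h import *
a=save('top','top0.png');b=save('scene','scene0.png')
for im in(a,b):
    E=im['extrinsics'];print(im['fx'],im['fy'],im['cx'],im['cy'],(-E[:3,:3].T@E[:3,3]).round(3),E[:3,:3].round(3).tolist())
for c in('top','scene'):
    for t in('lamp_stand','gate','gate_handle','tub','sample_bottle','flask','amber_bottle','card_box'):
        print(c,t,[(np.round(d['bbox']).tolist(),round(d['conf'],2)) for d in vision.spot_in(c,t)[:3]])
print(ctrl.get_state())
E
```

```text
pics
462.26102902501486 462.26102902501486 274.98368155662695 206.69490912009542 [ 0.374 -0.005  1.438] [[-0.001, -1.0, -0.003], [-0.992, 0.002, -0.128], [0.128, 0.003, -0.992]]
386.5403559132277 386.5403559132277 285.8512914992333 216.2866253238389 [ 0.015 -0.712  0.821] [[0.79, -0.612, -0.014], [-0.392, -0.488, -0.78], [0.471, 0.622, -0.626]]
top lamp_stand [([176.0, 123.0, 280.0, 220.0], 0.85)]
top gate [([257.0, 165.0, 279.0, 224.0], 0.7)]
top gate_handle [([253.0, 167.0, 279.0, 221.0], 0.6)]
top tub [([320.0, 219.0, 363.0, 266.0], 0.95), ([178.0, 122.0, 283.0, 222.0], 0.51)]
top sample_bottle [([351.0, 194.0, 366.0, 210.0], 0.71), ([372.0, 218.0, 387.0, 233.0], 0.48), ([334.0, 232.0, 348.0, 247.0], 0.46)]
top flask [([123.0, 190.0, 164.0, 226.0], 0.85), ([176.0, 119.0, 279.0, 219.0], 0.22)]
top amber_bottle [([412.0, 160.0, 441.0, 186.0], 0.86)]
top card_box [([216.0, 258.0, 264.0, 284.0], 0.71)]
scene lamp_stand [([247.0, 145.0, 325.0, 234.0], 0.89)]
scene gate [([264.0, 206.0, 326.0, 234.0], 0.67)]
scene gate_handle [([265.0, 206.0, 326.0, 231.0], 0.72)]
scene tub []
scene sam
[... 289 characters left out ...]
{'time': 0.9, 'joint_positions': array([-1.10289713,  0.32096532, -0.07010023,  1.45051592,  0.02259166,
        1.37082715, -0.05691347]), 'qd': array([ 0.0006505 ,  0.00129187, -0.00035963, -0.00115448, -0.00033338,
       -0.00236999,  0.00084611]), 'joint_torque': array([-2.12788827e-04, -4.91093087e+01, -4.03281078e-01, -3.12765956e+01,
       -6.36095437e-02,  3.36849270e-02,  2.19642817e-05]), 'position': array([0.28497314, 0.58420664, 0.18860106]), 'tool_rot': array([7.06706492e-01, 3.06101828e+00, 9.57865158e-05]), 'ft_force': array([-0.25408938,  0.17437194,  0.43901968]), 'torque': array([-0.04476812,  0.015741  ,  0.0257261 ]), 'grip_force': 0.0, 'grip_width': 0.9999820214526193}
```

View pics/top0.png

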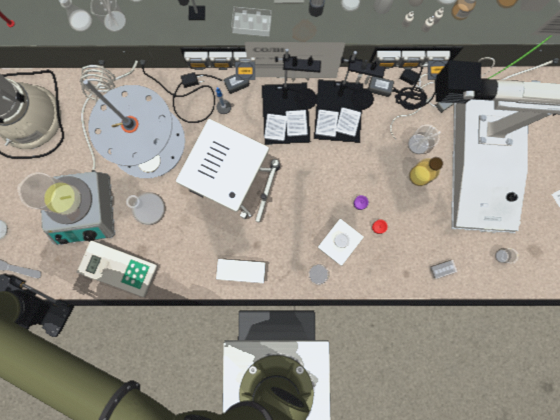

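View pics/scene0.png

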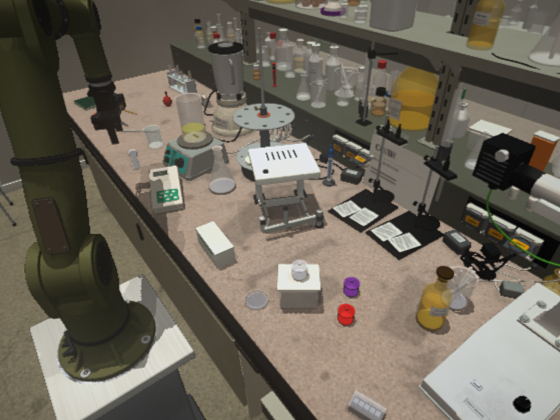

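View crop.

```bash
python3 - <<'E'
import cv2
a=cv2.imread('pics/top0.png')[112:292,165:405]
cv2.imwrite('pics/crop0.png',cv2.resize(a,(800,600),interpolation=cv2.INTER_CUBIC))
E
```

```text
(no output)
```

View pics/crop0.png

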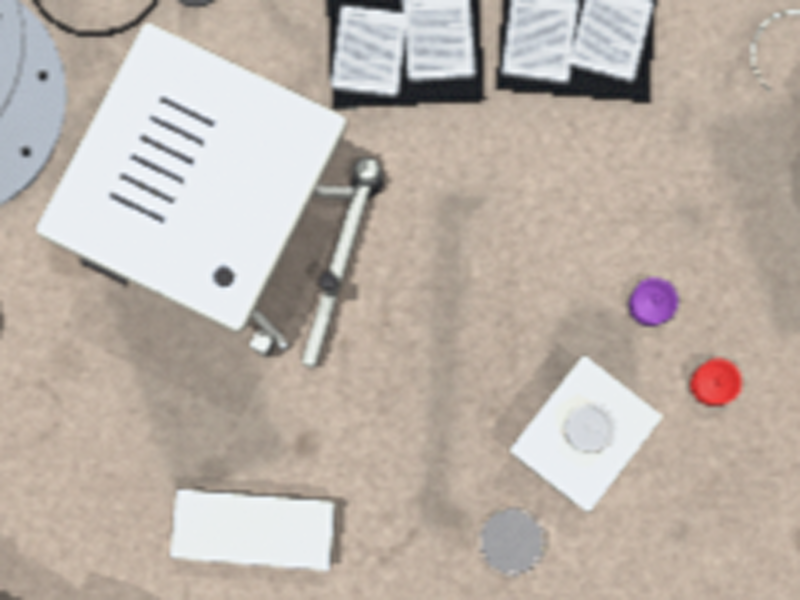

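The crop shows four bottle-like things, in top-image pixels: clear bottle on the tub lid (341,240), purple (361,202), red (380,227), and a grey disc on the worktop (318,274). By the description it is the clear one on the lid. The gate runs from its hinge at about crop (367,170) to its free end at (310,362), with the handle cap at (330,283).

```bash
cat >> h.py <<'E'
from scipy.optimize import least_squares
from scipy.spatial.transform import Rotation as Ro
def T(p,q): # pose (x,y,th) applied to points
    q=np.atleast_2d(q).astype(float); c,s=np.cos(p[2]),np.sin(p[2]); R=np.array([[c,-s],[s,c]])
    return np.c_[q[:,:2]@R.T+p[:2],q[:,2]]
def fit(im,pts,pix,p0): 
    r=least_squares(lambda p:(proj(im,T(p,pts))-pix).ravel(),p0); return r.x,np.abs(r.fun).max()
E
python3 - <<'E'
from h import *
im=vision.get_image('top')
cr=lambda L:np.array(L)*0.3+[164.85,111.85]
H=np.array([[113,-100,198],[-77,-100,198],[-77,100,198],[113,100,198]])/1e3
S,e=fit(im,H,cr([(150,25),(345,120),(240,328),(38,230)]),[.5,.2,1.2]);print('stand',S.round(4),e)
L=np.array([[44,-54,84],[-44,-54,84],[-44,54,84],[44,54,84]])/1e3
Tb,e=fit(im,L,cr([(587,357),(661,415),(588,510),(512,450)]),[.35,-.2,1.2]);print('tub',Tb.round(4),e)
c,s=np.cos(S[2]),np.sin(S[2]);d=Tb[:2]-S[:2];print('tub in stand',c*d[0]+s*d[1],-s*d[0]+c*d[1],Tb[2]-S[2])
print('hinge pred',(proj(im,T(S,[[-.095,-.095,.062]]))-[164.85,111.85])/.3)
for a in(0.1,.2,.3,.4,.5): print(a,((proj(im,T(S,[[-.095-.187*np.sin(a),-.095+.187*np.cos(a),.047],[-.095-.115*np.sin(a),-.095+.115*np.cos(a),.107]]))-[164.85,111.85])/.3).round().tolist())
print('bottle top',ray(im,*cr([(588,427)])[0],.132))
for n,b,z in(('flask',(123,190,164,226),0),('amber',(412,160,441,186),.1),('box',(216,258,264,284),.06)): print(n,ray(im,b[0],b[1],z),ray(im,b[2],b[3],z))
print('box corners',[ray(im,*cr([q])[0],.06)[:2].round(3) for q in((178,490),(333,500),(330,570),(170,558))])
print('flask base',ray(im,149,209,.0),'rail_end',T(S,[[-.097,0,0]]))
np.save('S.npy',S)
print(S)
E
```

```text
stand [0.6434 0.1247 1.1083] 1.836445519876463
tub [ 0.4452 -0.1942  0.8931] 1.0040861529611789
tub in stand -0.37386146490699657 0.03509455890361421 -0.21518154145820467
hinge pred [[368.34511898 169.63554096]]
0.1 [[296.0, 362.0], [322.0, 279.0]]
0.2 [[315.0, 369.0], [334.0, 283.0]]
0.3 [[335.0, 373.0], [347.0, 286.0]]
0.4 [[356.0, 375.0], [360.0, 287.0]]
0.5 [[376.0, 375.0], [373.0, 287.0]]
bottle top [ 0.44747129 -0.18842561  0.132     ]
flask [0.61325781 0.47809806 0.        ] [0.49918116 0.34532123 0.        ]
amber [ 0.6848973  -0.40641455  0.1       ] [ 0.60686669 -0.48831086  0.1       ]
box [0.39859621 0.17362671 0.06      ] [0.32237166 0.03119957 0.06      ]
box corners [array([0.396, 0.167]), array([0.387, 0.029]), array([0.326, 0.032]), array([0.336, 0.173])]
flask base [0.55273511 0.39398733 0.        ] rail_end [[0.60012267 0.03790454 0.        ]]
[0.64340399 0.12471311 1.10828259]
```

```bash
cat >> h.py <<'E'
import json
S=np.load('S.npy')
def Rt(lean,yaw=None): # tool leaning in along heading yaw, closing line across it
    y=S[2] if yaw is None else yaw
    X=np.array([np.cos(y),np.sin(y),0]); zt=np.sin(lean)*X-[0,0,np.cos(lean)]
    ya=np.array([np.sin(y),-np.cos(y),0]); return np.c_[np.cross(ya,zt),ya,zt]
def cur(): s=ctrl.get_state(); return s['position'],Ro.from_rotvec(s['tool_rot']).as_matrix()
def calls(P,R,way,**kw): # way: list of (P,R); one row each, padded to 5
    while way:
        c=(way[:5]+[way[4 if len(way)>4 else -1]]*5)[:5]; way=way[5:]; o=[]
        for p,r in c:
            t=R.T@(p-P)*1e3; w=Ro.from_matrix(R.T@r).as_rotvec()
            d=dict(zip(('tx','ty','tz','wx','wy','wz'),[round(float(v),1) for v in t]+[round(float(v),3) for v in w])); d.update(kw); o.append(d)
        # next call starts from the rounded pose
        d=o[-1];P,R=P+R@np.array([d['tx'],d['ty'],d['tz']])/1e3,R@Ro.from_rotvec([d['wx'],d['wy'],d['wz']]).as_matrix()
        print(json.dumps(o))
    return P,R
def lin(P,R,P2,R2,n):
    w=Ro.from_matrix(R.T@R2).as_rotvec()
    return [(P+(P2-P)*k/n,R@Ro.from_rotvec(w*k/n).as_matrix()) for k in range(1,n+1)]
def hand(a,z=.08): return T(S,[[-.095-.115*np.sin(a),-.095+.115*np.cos(a),z]])[0]
E
python3 - <<'E'
from h import *
P,R=cur(); L=np.radians(35); R2=Rt(L); zt=R2[:,2]
up=np.array([.285,.584,.33]); mid=np.array([.50,0,.33]); pre=hand(.17)-.081*zt
print(pre, Ro.from_matrix(R.T@R2).as_rotvec())
Rm=R@Ro.from_rotvec(Ro.from_matrix(R.T@R2).as_rotvec()*.95).as_matrix()
W=lin(P,R,up,R,5); W+=lin(up,R,mid,Rm,20); W+=lin(mid,Rm,pre,R2,10)
calls(P,R,W,gripper=.6)
E
```

```text
[ 0.55518846 -0.01111145  0.14635132] [-0.48096496  0.47683446  1.52577296]
[{"tx": -0.0, "ty": -0.0, "tz": -28.3, "wx": 0.0, "wy": 0.0, "wz": 0.0, "gripper": 0.6}, {"tx": -0.1, "ty": -0.1, "tz": -56.6, "wx": 0.0, "wy": 0.0, "wz": 0.0, "gripper": 0.6}, {"tx": -0.1, "ty": -0.1, "tz": -84.8, "wx": 0.0, "wy": 0.0, "wz": 0.0, "gripper": 0.6}, {"tx": -0.1, "ty": -0.1, "tz": -113.1, "wx": 0.0, "wy": 0.0, "wz": 0.0, "gripper": 0.6}, {"tx": -0.1, "ty": -0.2, "tz": -141.4, "wx": 0.0, "wy": 0.0, "wz": 0.0, "gripper": 0.6}]
[{"tx": -22.5, "ty": -21.5, "tz": -0.0, "wx": -0.023, "wy": 0.023, "wz": 0.072, "gripper": 0.6}, {"tx": -45.0, "ty": -43.0, "tz": -0.0, "wx": -0.046, "wy": 0.045, "wz": 0.145, "gripper": 0.6}, {"tx": -67.4, "ty": -64.6, "tz": -0.0, "wx": -0.069, "wy": 0.068, "wz": 0.217, "gripper": 0.6}, {"tx": -89.9, "ty": -86.1, "tz": -0.0, "wx": -0.091, "wy": 0.091, "wz": 0.29, "gripper": 0.6}, {"tx": -112.3, "ty": -107.6, "tz": -0.0, "wx": -0.114, "wy": 0.113, "wz": 0.362, "gripper": 0.6}]
[{"tx": -28.4, "ty": -12.0, "tz": -4.9, "wx": -0.023, "wy": 0.023, "wz": 0.073, "gripper": 0.6}, {"
[... 1589 characters left out ...]
wy": 0.007, "wz": 0.023, "gripper": 0.6}, {"tx": -37.4, "ty": 20.4, "tz": 64.0, "wx": -0.01, "wy": 0.01, "wz": 0.031, "gripper": 0.6}, {"tx": -46.8, "ty": 25.5, "tz": 80.0, "wx": -0.012, "wy": 0.012, "wz": 0.039, "gripper": 0.6}]
[{"tx": -9.3, "ty": 5.3, "tz": 15.9, "wx": -0.002, "wy": 0.002, "wz": 0.007, "gripper": 0.6}, {"tx": -18.7, "ty": 10.6, "tz": 31.8, "wx": -0.005, "wy": 0.005, "wz": 0.015, "gripper": 0.6}, {"tx": -28.0, "ty": 15.9, "tz": 47.8, "wx": -0.007, "wy": 0.007, "wz": 0.022, "gripper": 0.6}, {"tx": -37.4, "ty": 21.1, "tz": 63.7, "wx": -0.01, "wy": 0.01, "wz": 0.03, "gripper": 0.6}, {"tx": -46.7, "ty": 26.4, "tz": 79.6, "wx": -0.012, "wy": 0.012, "wz": 0.038, "gripper": 0.6}]
```

jog_arm(increments=[{"tz": -28,"gripper": 0.6},{"tz": -56},{"tz": -85},{"tz": -113},{"tz": -141}])

```text
validation failed for argument at $.in...
```

jog_arm(increments=[{"tx": -22,"ty": -22,"wx": -0.023,"wy": 0.023,"wz": 0.072},{"tx": -45,"ty": -43,"wx": -0.046,"wy": 0.046,"wz": 0.145},{"tx": -67,"ty": -65,"wx": -0.069,"wy": 0.069,"wz": 0.217},{"tx": -90,"ty": -86,"wx": -0.091,"wy": 0.091,"wz": 0.29},{"tx": -112,"ty": -108,"wx": -0.114,"wy": 0.113,"wz": 0.362}])

```text
validation failed for argument at $.in...
```

jog_arm(increments=[{"tx": -28,"ty": -12,"tz": -5,"wx": -0.023,"wy": 0.023,"wz": 0.073},{"tx": -57,"ty": -24,"tz": -10,"wx": -0.046,"wy": 0.046,"wz": 0.145},{"tx": -85,"ty": -36,"tz": -15,"wx": -0.069,"wy": 0.068,"wz": 0.218},{"tx": -113,"ty": -48,"tz": -19,"wx": -0.092,"wy": 0.091,"wz": 0.29},{"tx": -142,"ty": -60,"tz": -24,"wx": -0.114,"wy": 0.114,"wz": 0.363}])

```text
validation failed for argument at $.in...
```

jog_arm(increments=[{"tx": -30,"ty": 0,"tz": -9,"wx": -0.023,"wy": 0.022,"wz": 0.072},{"tx": -60,"ty": -1,"tz": -18,"wx": -0.046,"wy": 0.045,"wz": 0.145},{"tx": -89,"ty": -1,"tz": -27,"wx": -0.069,"wy": 0.068,"wz": 0.217},{"tx": -119,"ty": -2,"tz": -36,"wx": -0.092,"wy": 0.09,"wz": 0.29},{"tx": -149,"ty": -2,"tz": -45,"wx": -0.115,"wy": 0.113,"wz": 0.362}])

```text
validation failed for argument at $.in...
```

jog_arm(increments=[{"tx": -27,"ty": 11,"tz": -12,"wx": -0.023,"wy": 0.023,"wz": 0.073},{"tx": -53,"ty": 22,"tz": -23,"wx": -0.045,"wy": 0.045,"wz": 0.145},{"tx": -80,"ty": 33,"tz": -35,"wx": -0.068,"wy": 0.068,"wz": 0.217},{"tx": -107,"ty": 44,"tz": -46,"wx": -0.091,"wy": 0.09,"wz": 0.29},{"tx": -133,"ty": 55,"tz": -58,"wx": -0.114,"wy": 0.113,"wz": 0.362}])

```text
validation failed for argument at $.in...
```

jog_arm(increments=[{"tx": 0,"ty": 0,"tz": -28,"wx": 0,"wy": 0,"wz": 0,"gripper": 0.6},{"tx": 0,"ty": 0,"tz": -56,"wx": 0,"wy": 0,"wz": 0,"gripper": 0.6},{"tx": 0,"ty": 0,"tz": -85,"wx": 0,"wy": 0,"wz": 0,"gripper": 0.6},{"tx": 0,"ty": 0,"tz": -113,"wx": 0,"wy": 0,"wz": 0,"gripper": 0.6},{"tx": 0,"ty": 0,"tz": -141,"wx": 0,"wy": 0,"wz": 0,"gripper": 0.6}])

```text
time: 1.37
position: [0.2849, 0.5841, 0.3311]
tool_rot: [0.707, 3.061, 0.001]
ft_force: [0.8, 1.1, -0.5]
grip_width: 0.708
grip_force: 0.0
```

jog_arm(increments=[{"tx": -22,"ty": -22,"tz": 0,"wx": -0.023,"wy": 0.023,"wz": 0.072,"gripper": 0.6},{"tx": -45,"ty": -43,"tz": 0,"wx": -0.046,"wy": 0.046,"wz": 0.145,"gripper": 0.6},{"tx": -67,"ty": -65,"tz": 0,"wx": -0.069,"wy": 0.069,"wz": 0.217,"gripper": 0.6},{"tx": -90,"ty": -86,"tz": 0,"wx": -0.091,"wy": 0.091,"wz": 0.29,"gripper": 0.6},{"tx": -112,"ty": -108,"tz": 0,"wx": -0.114,"wy": 0.113,"wz": 0.362,"gripper": 0.6}])

```text
time: 1.78
position: [0.339, 0.4365, 0.3297]
tool_rot: [-1.217, -2.797, -0.21]
ft_force: [0.9, -0.0, -0.1]
grip_width: 0.599
grip_force: 0.0
```

jog_arm(increments=[{"tx": -28,"ty": -12,"tz": -5,"wx": -0.023,"wy": 0.023,"wz": 0.073,"gripper": 0.6},{"tx": -57,"ty": -24,"tz": -10,"wx": -0.046,"wy": 0.046,"wz": 0.145,"gripper": 0.6},{"tx": -85,"ty": -36,"tz": -15,"wx": -0.069,"wy": 0.068,"wz": 0.218,"gripper": 0.6},{"tx": -113,"ty": -48,"tz": -19,"wx": -0.092,"wy": 0.091,"wz": 0.29,"gripper": 0.6},{"tx": -142,"ty": -60,"tz": -24,"wx": -0.114,"wy": 0.114,"wz": 0.363,"gripper": 0.6}])

```text
time: 2.2
position: [0.3923, 0.29, 0.3296]
tool_rot: [-1.651, -2.443, -0.401]
ft_force: [1.0, 0.7, -0.8]
grip_width: 0.601
grip_force: 0.0
```

jog_arm(increments=[{"tx": -30,"ty": 0,"tz": -9,"wx": -0.023,"wy": 0.022,"wz": 0.072,"gripper": 0.6},{"tx": -60,"ty": -1,"tz": -18,"wx": -0.046,"wy": 0.045,"wz": 0.145,"gripper": 0.6},{"tx": -89,"ty": -1,"tz": -27,"wx": -0.069,"wy": 0.068,"wz": 0.217,"gripper": 0.6},{"tx": -119,"ty": -2,"tz": -36,"wx": -0.092,"wy": 0.09,"wz": 0.29,"gripper": 0.6},{"tx": -149,"ty": -2,"tz": -45,"wx": -0.115,"wy": 0.113,"wz": 0.362,"gripper": 0.6}])

```text
time: 2.62
position: [0.4462, 0.1439, 0.3303]
tool_rot: [-2.006, -2.018, -0.569]
ft_force: [1.1, 0.2, -0.2]
grip_width: 0.6
grip_force: 0.0
```

jog_arm(increments=[{"tx": -27,"ty": 11,"tz": -12,"wx": -0.023,"wy": 0.023,"wz": 0.073,"gripper": 0.6},{"tx": -53,"ty": 22,"tz": -23,"wx": -0.045,"wy": 0.045,"wz": 0.145,"gripper": 0.6},{"tx": -80,"ty": 33,"tz": -35,"wx": -0.068,"wy": 0.068,"wz": 0.217,"gripper": 0.6},{"tx": -107,"ty": 44,"tz": -46,"wx": -0.091,"wy": 0.09,"wz": 0.29,"gripper": 0.6},{"tx": -133,"ty": 55,"tz": -58,"wx": -0.114,"wy": 0.113,"wz": 0.362,"gripper": 0.6}])

```text
time: 3.03
position: [0.4994, -0.0022, 0.3305]
tool_rot: [-2.276, -1.537, -0.708]
ft_force: [0.2, 0.6, -0.1]
grip_width: 0.596
grip_force: 0.0
```

```bash
python3 - <<'E'
from h import *
P,R=cur(); print(P,ctrl.get_state()['time'],ctrl.get_state()['joint_positions'].round(2)); L=np.radians(35); R2=Rt(L)
im=save('wrist','w1.png'); 
for a in (.1,.17,.25): print(a,proj(im,[hand(a,.107),hand(a,.047),T(S,[[-.095-.187*np.sin(a),-.095+.187*np.cos(a),.047]])[0],T(S,[[-.095,-.095,.062]])[0]]).round().tolist())
for t in('gate','gate_handle'): print(t,vision.spot_in('wrist',t)[:2])
calls(P,R,lin(P,R,hand(.17)-.081*R2[:,2],R2,5),gripper=.6)
E
```

```text
[ 0.49940699 -0.00218952  0.33052237] 3.0333 [-0.39 -0.2   0.7   1.8  -0.46  1.43 -0.03]
0.1 [[317.0, 226.0], [312.0, 236.0], [268.0, 237.0], [385.0, 232.0]]
0.17 [[317.0, 232.0], [312.0, 241.0], [268.0, 245.0], [385.0, 232.0]]
0.25 [[318.0, 238.0], [313.0, 246.0], [269.0, 254.0], [385.0, 232.0]]
gate [{'bbox': [269.1, 222.5, 383.5, 247.2], 'conf': 0.75}]
gate_handle [{'bbox': [265.0, 218.6, 386.9, 247.7], 'conf': 0.91}]
[{"tx": -18.4, "ty": 10.1, "tz": 32.3, "wx": -0.004, "wy": 0.004, "wz": 0.015, "gripper": 0.6}, {"tx": -36.8, "ty": 20.3, "tz": 64.6, "wx": -0.009, "wy": 0.009, "wz": 0.029, "gripper": 0.6}, {"tx": -55.2, "ty": 30.4, "tz": 96.9, "wx": -0.013, "wy": 0.013, "wz": 0.044, "gripper": 0.6}, {"tx": -73.6, "ty": 40.5, "tz": 129.2, "wx": -0.017, "wy": 0.018, "wz": 0.058, "gripper": 0.6}, {"tx": -92.0, "ty": 50.7, "tz": 161.5, "wx": -0.022, "wy": 0.022, "wz": 0.073, "gripper": 0.6}]
```

View pics/w1.png

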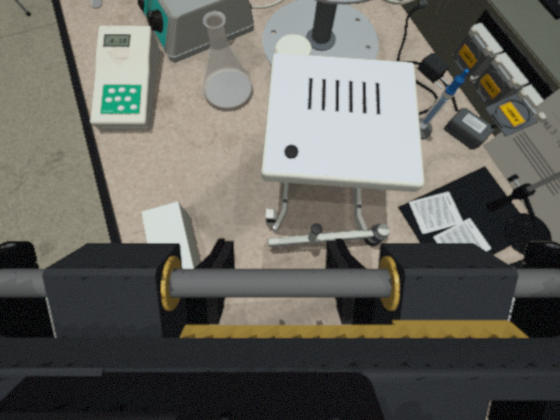

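```bash
python3 - <<'E'
from h import *
P,R=cur(); im=vision.get_image('wrist');E=im['extrinsics'];c=-E[:3,:3].T@E[:3,3]
print(R.T@(c-P),(R.T@E[:3,:3].T).round(2).tolist(), R.round(2).tolist())
E
```

```text
[ 0.07182765 -0.00042282 -0.1966038 ] [[-0.0, -0.96, -0.26], [1.0, -0.0, -0.0], [0.0, -0.26, 0.96]] [[0.31, 0.92, 0.23], [0.78, -0.38, 0.5], [0.55, 0.02, -0.83]]
```

jog_arm(increments=[{"tx": -18,"ty": 10,"tz": 32,"wx": -0.004,"wy": 0.004,"wz": 0.015,"gripper": 0.6},{"tx": -37,"ty": 20,"tz": 65,"wx": -0.009,"wy": 0.009,"wz": 0.029,"gripper": 0.6},{"tx": -55,"ty": 30,"tz": 97,"wx": -0.013,"wy": 0.013,"wz": 0.044,"gripper": 0.6},{"tx": -74,"ty": 40,"tz": 129,"wx": -0.017,"wy": 0.018,"wz": 0.058,"gripper": 0.6},{"tx": -92,"ty": 51,"tz": 161,"wx": -0.022,"wy": 0.022,"wz": 0.073,"gripper": 0.6}])

```text
time: 3.65
position: [0.5553, -0.0074, 0.1453]
tool_rot: [-2.314, -1.444, -0.73]
ft_force: [0.0, -0.3, 0.5]
grip_width: 0.603
grip_force: 0.0
```

```bash
python3 - <<'E'
from h import *
P,R=cur(); print(P,ctrl.get_state()['joint_positions'].round(2)); R2=Rt(np.radians(35))
P,R=calls(P,R,lin(P,R,hand(.17)+.019*R2[:,2],R2,5),gripper=.6)
E
```

```text
[ 0.55534673 -0.00737205  0.14533344] [-0.36  0.11  0.8   1.98 -0.76  1.19  0.31]
[{"tx": -0.4, "ty": 0.4, "tz": 19.4, "wx": -0.001, "wy": 0.0, "wz": 0.001, "gripper": 0.6}, {"tx": -0.9, "ty": 0.7, "tz": 38.9, "wx": -0.001, "wy": 0.0, "wz": 0.003, "gripper": 0.6}, {"tx": -1.3, "ty": 1.1, "tz": 58.3, "wx": -0.002, "wy": 0.0, "wz": 0.004, "gripper": 0.6}, {"tx": -1.7, "ty": 1.5, "tz": 77.8, "wx": -0.003, "wy": 0.0, "wz": 0.005, "gripper": 0.6}, {"tx": -2.2, "ty": 1.8, "tz": 97.2, "wx": -0.003, "wy": 0.0, "wz": 0.007, "gripper": 0.6}]
```

jog_arm(increments=[{"tx": 0,"ty": 0,"tz": 19,"wx": 0,"wy": 0,"wz": 0.001,"gripper": 0.6},{"tx": -1,"ty": 1,"tz": 39,"wx": 0,"wy": 0,"wz": 0.003,"gripper": 0.6},{"tx": -1,"ty": 1,"tz": 58,"wx": 0,"wy": 0,"wz": 0.004,"gripper": 0.6},{"tx": -2,"ty": 1,"tz": 78,"wx": 0,"wy": 0,"wz": 0.005,"gripper": 0.6},{"tx": -2,"ty": 2,"tz": 97,"wx": 0,"wy": 0,"wz": 0.007,"gripper": 0.6}])

```text
time: 4.07
position: [0.5803, 0.0409, 0.0646]
tool_rot: [-2.317, -1.435, -0.725]
ft_force: [1.2, -0.2, 0.4]
grip_width: 0.598
grip_force: 0.0
```

jog_arm(increments=[{"tx": 0,"ty": 0,"tz": 0,"wx": 0,"wy": 0,"wz": 0,"gripper": 0.3},{"tx": 0,"ty": 0,"tz": 0,"wx": 0,"wy": 0,"wz": 0,"gripper": 0.2},{"tx": 0,"ty": 0,"tz": 0,"wx": 0,"wy": 0,"wz": 0,"gripper": 0.1},{"tx": 0,"ty": 0,"tz": 0,"wx": 0,"wy": 0,"wz": 0,"gripper": 0.05},{"tx": 0,"ty": 0,"tz": 0,"wx": 0,"wy": 0,"wz": 0,"gripper": 0.0}], grip_force=6)

```text
time: 4.48
position: [0.5815, 0.0372, 0.0671]
tool_rot: [-2.321, -1.432, -0.729]
ft_force: [-0.2, -0.7, 0.2]
grip_width: 0.305
grip_force: 0.0
```

```bash
python3 - <<'E'
from h import *
P,R=cur(); s=ctrl.get_state();print(P,s['grip_width'],s['grip_force'],s['ft_force'],s['joint_positions'].round(2)); R2=Rt(np.radians(35))
W=[(hand(a)+.019*R2[:,2],R2) for a in np.linspace(.17,2.05,26)[1:]]
P,R=calls(P,R,W,gripper=0)
E
```

```text
[0.58148526 0.03723847 0.06708099] 0.3045303793381587 0.0 [-0.18426562 -0.66752499  0.18464268] [-0.38  0.26  0.74  2.03 -0.93  1.07  0.41]
[{"tx": -6.5, "ty": -0.2, "tz": -1.3, "wx": -0.0, "wy": 0.001, "wz": -0.003, "gripper": 0}, {"tx": -13.3, "ty": 2.3, "tz": -6.1, "wx": -0.0, "wy": 0.001, "wz": -0.003, "gripper": 0}, {"tx": -19.9, "ty": 5.3, "tz": -10.7, "wx": -0.0, "wy": 0.001, "wz": -0.003, "gripper": 0}, {"tx": -26.4, "ty": 9.0, "tz": -15.2, "wx": -0.0, "wy": 0.001, "wz": -0.003, "gripper": 0}, {"tx": -32.5, "ty": 13.2, "tz": -19.5, "wx": -0.0, "wy": 0.001, "wz": -0.003, "gripper": 0}]
[{"tx": -6.0, "ty": 4.8, "tz": -4.2, "wx": -0.0, "wy": -0.0, "wz": 0.0, "gripper": 0}, {"tx": -11.6, "ty": 10.0, "tz": -8.1, "wx": -0.0, "wy": -0.0, "wz": 0.0, "gripper": 0}, {"tx": -16.8, "ty": 15.8, "tz": -11.8, "wx": -0.0, "wy": -0.0, "wz": 0.0, "gripper": 0}, {"tx": -21.7, "ty": 22.1, "tz": -15.2, "wx": -0.0, "wy": -0.0, "wz": 0.0, "gripper": 0}, {"tx": -26.2, "ty": 28.8, "tz": -18.4, "wx": -0.0, "wy": -0.0, "wz": 0.0, "gripper": 0}]
[{"tx": -4.1, "ty": 7.1, "tz": -2.8, "wx": -0.0, "wy": -0.
[... 541 characters left out ...]
gripper": 0}, {"tx": -3.3, "ty": 25.5, "tz": -2.4, "wx": -0.0, "wy": -0.0, "wz": 0.0, "gripper": 0}, {"tx": -3.4, "ty": 34.2, "tz": -2.4, "wx": -0.0, "wy": -0.0, "wz": 0.0, "gripper": 0}, {"tx": -3.0, "ty": 42.8, "tz": -2.1, "wx": -0.0, "wy": -0.0, "wz": 0.0, "gripper": 0}]
[{"tx": 1.0, "ty": 8.6, "tz": 0.7, "wx": -0.0, "wy": -0.0, "wz": 0.0, "gripper": 0}, {"tx": 2.6, "ty": 17.0, "tz": 1.7, "wx": -0.0, "wy": -0.0, "wz": 0.0, "gripper": 0}, {"tx": 4.6, "ty": 25.3, "tz": 3.2, "wx": -0.0, "wy": -0.0, "wz": 0.0, "gripper": 0}, {"tx": 7.1, "ty": 33.4, "tz": 4.9, "wx": -0.0, "wy": -0.0, "wz": 0.0, "gripper": 0}, {"tx": 10.1, "ty": 41.2, "tz": 7.1, "wx": -0.0, "wy": -0.0, "wz": 0.0, "gripper": 0}]
```

jog_arm(increments=[{"tx": 0,"ty": 0,"tz": 0,"wx": 0,"wy": 0,"wz": 0,"gripper": 0.0},{"tx": 0,"ty": 0,"tz": 0,"wx": 0,"wy": 0,"wz": 0,"gripper": 0.0},{"tx": 0,"ty": 0,"tz": 0,"wx": 0,"wy": 0,"wz": 0,"gripper": 0.0},{"tx": 0,"ty": 0,"tz": 0,"wx": 0,"wy": 0,"wz": 0,"gripper": 0.0},{"tx": 0,"ty": 0,"tz": 0,"wx": 0,"wy": 0,"wz": 0,"gripper": 0.0}], grip_force=6)

```text
time: 4.9
position: [0.5808, 0.0378, 0.0657]
tool_rot: [-2.321, -1.432, -0.727]
ft_force: [0.3, 0.5, 0.4]
grip_width: 0.016
grip_force: 0.0
```

```bash
python3 - <<'E'
from h import *
s=ctrl.get_state();print(s['position'],s['grip_width'],s['grip_force'],s['ft_force'])
E
```

```text
[0.58079135 0.03782601 0.06574871] 0.01581908533664105 0.0 [0.31212282 0.46455192 0.38229984]
```

```bash
python3 - <<'E'
from h import *
im=save('wrist','w2.png')
P,R=cur()
print(proj(im,[hand(.17,.107),hand(.17,.047),P,P-.019*R[:,2]]).round())
E
```

```text
[[279. 231.]
 [279. 253.]
 [281. 235.]
 [281. 246.]]
```

View pics/w2.png

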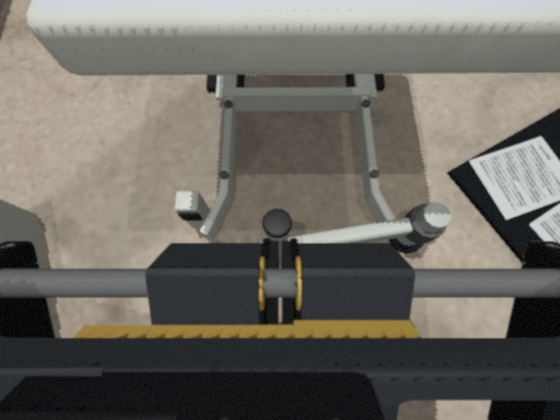

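```bash
python3 - <<'E'
from h import *
im=vision.get_image('wrist'); P,R=cur()
h=T(S,[[-.095,-.095,.1]])[0]
p=ray(im,277,223,.107); print(p, R.T@(p-P), p-hand(.17,.107)); X=np.array([np.cos(S[2]),np.sin(S[2])]);Y=np.array([-X[1],X[0]]);d=(p-h)[:2];print('angle',np.arctan2(-d@X,d@Y),np.hypot(*d))
hg=ray(im,432,212,.062);print('hinge',hg,h)
tip=ray(im,188,200,.052);print('catch',tip,T(S,[[-.079,.088,.052]]))
t=vision.get_image('top');cv2.imwrite('pics/t2.png',t['color'])
E
```

```text
[0.57719937 0.03505134 0.107     ] [ 0.02024334 -0.00209803 -0.03622226] [ 1.28063497e-03  4.58444246e-03 -1.38777878e-17]
angle 0.12867545009533407 0.11519407957940953
hinge [0.68487852 0.00551674 0.062     ] [ 0.68603377 -0.00269451  0.1       ]
catch [0.53184237 0.0971501  0.052     ] [[0.52940009 0.09327887 0.052     ]]
```

```bash
python3 - <<'E'
import numpy as np
S=np.load('S.npy');S[:2]+=[.001,.0045];np.save('S.npy',S)
from h import *
P,R=cur();R2=Rt(np.radians(35));X=np.r_[np.cos(S[2]),np.sin(S[2]),0]
tgt=ray(vision.get_image('wrist'),277,223,.107);tgt[2]=.08
tgt=tgt+.003*X+.019*R2[:,2];print(P,tgt)
calls(P,R,lin(P,R,tgt,R2,1),gripper=.45)
E
```

```text
[0.58077065 0.03791386 0.06565908] [0.58338248 0.04750244 0.06443611]
[{"tx": 7.3, "ty": -2.0, "tz": 6.6, "wx": -0.002, "wy": 0.002, "wz": -0.003, "gripper": 0.45}, {"tx": 7.3, "ty": -2.0, "tz": 6.6, "wx": -0.002, "wy": 0.002, "wz": -0.003, "gripper": 0.45}, {"tx": 7.3, "ty": -2.0, "tz": 6.6, "wx": -0.002, "wy": 0.002, "wz": -0.003, "gripper": 0.45}, {"tx": 7.3, "ty": -2.0, "tz": 6.6, "wx": -0.002, "wy": 0.002, "wz": -0.003, "gripper": 0.45}, {"tx": 7.3, "ty": -2.0, "tz": 6.6, "wx": -0.002, "wy": 0.002, "wz": -0.003, "gripper": 0.45}]
```

jog_arm(increments=[{"tx": 0,"ty": 0,"tz": 0,"wx": 0,"wy": 0,"wz": 0,"gripper": 0.4},{"tx": 0,"ty": 0,"tz": 0,"wx": 0,"wy": 0,"wz": 0,"gripper": 0.4},{"tx": 0,"ty": 0,"tz": 0,"wx": 0,"wy": 0,"wz": 0,"gripper": 0.4},{"tx": 0,"ty": 0,"tz": 0,"wx": 0,"wy": 0,"wz": 0,"gripper": 0.4},{"tx": 0,"ty": 0,"tz": 0,"wx": 0,"wy": 0,"wz": 0,"gripper": 0.4}])

```text
time: 5.52
position: [0.5808, 0.0379, 0.0657]
tool_rot: [-2.321, -1.432, -0.726]
ft_force: [0.5, -0.3, -0.2]
grip_width: 0.299
grip_force: 0.0
```

jog_arm(increments=[{"tx": 0,"ty": 0,"tz": 0,"wx": 0,"wy": 0,"wz": 0,"gripper": 0.4},{"tx": 4,"ty": -1,"tz": 4,"wx": 0,"wy": 0,"wz": 0,"gripper": 0.4},{"tx": 8,"ty": -2,"tz": 7,"wx": 0,"wy": 0,"wz": 0,"gripper": 0.4},{"tx": 8,"ty": -2,"tz": 7,"wx": 0,"wy": 0,"wz": 0,"gripper": 0.0},{"tx": 8,"ty": -2,"tz": 7,"wx": 0,"wy": 0,"wz": 0,"gripper": 0.0}])

```text
time: 5.93
position: [0.5836, 0.0491, 0.0645]
tool_rot: [-2.32, -1.433, -0.726]
ft_force: [0.5, -0.7, -1.0]
grip_width: 0.321
grip_force: 0.0
```

jog_arm(increments=[{"tx": 0,"ty": 0,"tz": 0,"wx": 0,"wy": 0,"wz": 0,"gripper": 0.0},{"tx": 0,"ty": 0,"tz": 0,"wx": 0,"wy": 0,"wz": 0,"gripper": 0.0},{"tx": 0,"ty": 0,"tz": 0,"wx": 0,"wy": 0,"wz": 0,"gripper": 0.0},{"tx": 0,"ty": 0,"tz": 0,"wx": 0,"wy": 0,"wz": 0,"gripper": 0.0},{"tx": 0,"ty": 0,"tz": 0,"wx": 0,"wy": 0,"wz": 0,"gripper": 0.0}])

```text
time: 6.35
position: [0.584, 0.0479, 0.0646]
tool_rot: [-2.322, -1.432, -0.727]
ft_force: [1.9, -0.1, -1.2]
grip_width: 0.168
grip_force: 6.0
```

```bash
python3 - <<'E'
from h import *
s=ctrl.get_state();P,R=cur();print(s['time'],P,s['grip_width'],s['grip_force'],s['ft_force'])
R2=Rt(np.radians(35)); g=P-.019*R[:,2]; h=T(S,[[-.095,-.095,g[2]]])[0];X=np.array([np.cos(S[2]),np.sin(S[2])]);Y=np.array([-X[1],X[0]]);d=(g-h)[:2];a0=np.arctan2(-d@X,d@Y);print(a0,np.hypot(*d))
off=P-hand(a0,.08); 
# offset kept constant
W=[(hand(a,.08)+off,R) for a in np.linspace(a0,2.05,26)[1:]]
calls(P,R,W,gripper=0)
E
```

```text
6.35 [0.58399076 0.04791088 0.06461519] 0.16840546172291337 5.9694904088974 [ 1.91378497 -0.08631972 -1.20878339]
0.13731115062110524 0.11383594063159576
[{"tx": -7.1, "ty": 1.6, "tz": -5.0, "wx": 0.0, "wy": 0.0, "wz": 0.0, "gripper": 0}, {"tx": -14.1, "ty": 3.8, "tz": -9.8, "wx": 0.0, "wy": 0.0, "wz": 0.0, "gripper": 0}, {"tx": -20.9, "ty": 6.6, "tz": -14.6, "wx": 0.0, "wy": 0.0, "wz": 0.0, "gripper": 0}, {"tx": -27.5, "ty": 10.1, "tz": -19.2, "wx": 0.0, "wy": 0.0, "wz": 0.0, "gripper": 0}, {"tx": -33.9, "ty": 14.2, "tz": -23.7, "wx": 0.0, "wy": 0.0, "wz": 0.0, "gripper": 0}]
[{"tx": -6.1, "ty": 4.7, "tz": -4.3, "wx": 0.0, "wy": 0.0, "wz": 0.0, "gripper": 0}, {"tx": -11.9, "ty": 9.9, "tz": -8.3, "wx": 0.0, "wy": 0.0, "wz": 0.0, "gripper": 0}, {"tx": -17.3, "ty": 15.7, "tz": -12.1, "wx": 0.0, "wy": 0.0, "wz": 0.0, "gripper": 0}, {"tx": -22.4, "ty": 21.9, "tz": -15.7, "wx": 0.0, "wy": 0.0, "wz": 0.0, "gripper": 0}, {"tx": -27.1, "ty": 28.6, "tz": -19.0, "wx": 0.0, "wy": 0.0, "wz": 0.0, "gripper": 0}]
[{"tx": -4.2, "ty": 7.1, "tz": -2.9, "wx": 0.0, "wy": 0.0, "wz": 0.0, "gripper": 0}, 
[... 484 characters left out ...]
.0, "wz": 0.0, "gripper": 0}, {"tx": -3.6, "ty": 26.0, "tz": -2.6, "wx": 0.0, "wy": 0.0, "wz": 0.0, "gripper": 0}, {"tx": -3.7, "ty": 34.7, "tz": -2.7, "wx": 0.0, "wy": 0.0, "wz": 0.0, "gripper": 0}, {"tx": -3.3, "ty": 43.5, "tz": -2.4, "wx": 0.0, "wy": 0.0, "wz": 0.0, "gripper": 0}]
[{"tx": 1.1, "ty": 8.7, "tz": 0.6, "wx": 0.0, "wy": 0.0, "wz": 0.0, "gripper": 0}, {"tx": 2.6, "ty": 17.3, "tz": 1.7, "wx": 0.0, "wy": 0.0, "wz": 0.0, "gripper": 0}, {"tx": 4.7, "ty": 25.8, "tz": 3.1, "wx": 0.0, "wy": 0.0, "wz": 0.0, "gripper": 0}, {"tx": 7.3, "ty": 34.0, "tz": 4.9, "wx": 0.0, "wy": 0.0, "wz": 0.0, "gripper": 0}, {"tx": 10.4, "ty": 41.9, "tz": 7.0, "wx": 0.0, "wy": 0.0, "wz": 0.0, "gripper": 0}]
```

jog_arm(increments=[{"tx": -7,"ty": 1.5,"tz": -5,"wx": 0,"wy": 0,"wz": 0,"gripper": 0},{"tx": -14,"ty": 4,"tz": -10,"wx": 0,"wy": 0,"wz": 0,"gripper": 0},{"tx": -21,"ty": 6.5,"tz": -14.5,"wx": 0,"wy": 0,"wz": 0,"gripper": 0},{"tx": -27.5,"ty": 10,"tz": -19,"wx": 0,"wy": 0,"wz": 0,"gripper": 0},{"tx": -34,"ty": 14,"tz": -23.7,"wx": 0,"wy": 0,"wz": 0,"gripper": 0}], grip_force=8)

```text
time: 6.77
position: [0.578, 0.0037, 0.0646]
tool_rot: [-2.322, -1.431, -0.728]
ft_force: [5.4, 1.2, -4.0]
grip_width: 0.127
grip_force: 7.4
```

jog_arm(increments=[{"tx": -6,"ty": 4.7,"tz": -4.3,"wx": 0,"wy": 0,"wz": 0,"gripper": 0},{"tx": -12,"ty": 10,"tz": -8.3,"wx": 0,"wy": 0,"wz": 0,"gripper": 0},{"tx": -17,"ty": 15.7,"tz": -12,"wx": 0,"wy": 0,"wz": 0,"gripper": 0},{"tx": -22.4,"ty": 22,"tz": -15.7,"wx": 0,"wy": 0,"wz": 0,"gripper": 0},{"tx": -27,"ty": 28.7,"tz": -19,"wx": 0,"wy": 0,"wz": 0,"gripper": 0}])

```text
time: 7.18
position: [0.5887, -0.0385, 0.0646]
tool_rot: [-2.321, -1.432, -0.726]
ft_force: [-0.5, -0.3, 0.1]
grip_width: 0.004
grip_force: 0.0
```

jog_arm(increments=[{"tx": -4.2,"ty": 7,"tz": -3,"wx": 0,"wy": 0,"wz": 0,"gripper": 0},{"tx": -8,"ty": 14.6,"tz": -5.6,"wx": 0,"wy": 0,"wz": 0,"gripper": 0},{"tx": -11.3,"ty": 22.4,"tz": -8,"wx": 0,"wy": 0,"wz": 0,"gripper": 0},{"tx": -14,"ty": 30.5,"tz": -10,"wx": 0,"wy": 0,"wz": 0,"gripper": 0},{"tx": -16.3,"ty": 39,"tz": -11.5,"wx": 0,"wy": 0,"wz": 0,"gripper": 0}])

```text
time: 7.6
position: [0.6151, -0.0734, 0.0645]
tool_rot: [-2.321, -1.432, -0.726]
ft_force: [-0.2, 0.3, 0.1]
grip_width: 0.009
grip_force: 0.0
```

jog_arm(increments=[{"tx": -1.8,"ty": 8.5,"tz": -1.2,"wx": 0,"wy": 0,"wz": 0,"gripper": 0},{"tx": -3,"ty": 17,"tz": -2,"wx": 0,"wy": 0,"wz": 0,"gripper": 0},{"tx": -3.6,"ty": 26,"tz": -2.6,"wx": 0,"wy": 0,"wz": 0,"gripper": 0},{"tx": -3.7,"ty": 34.7,"tz": -2.7,"wx": 0,"wy": 0,"wz": 0,"gripper": 0},{"tx": -3.3,"ty": 43.5,"tz": -2.4,"wx": 0,"wy": 0,"wz": 0,"gripper": 0}])

```text
time: 8.02
position: [0.6524, -0.0962, 0.0644]
tool_rot: [-2.321, -1.432, -0.726]
ft_force: [-0.8, -0.6, -1.3]
grip_width: 0.01
grip_force: 0.0
```

jog_arm(increments=[{"tx": 1,"ty": 8.7,"tz": 0.6,"wx": 0,"wy": 0,"wz": 0,"gripper": 0},{"tx": 2.6,"ty": 17.3,"tz": 1.7,"wx": 0,"wy": 0,"wz": 0,"gripper": 0},{"tx": 4.7,"ty": 25.8,"tz": 3.1,"wx": 0,"wy": 0,"wz": 0,"gripper": 0},{"tx": 7.3,"ty": 34,"tz": 4.9,"wx": 0,"wy": 0,"wz": 0,"gripper": 0},{"tx": 10.4,"ty": 42,"tz": 7,"wx": 0,"wy": 0,"wz": 0,"gripper": 0}])

```text
time: 8.43
position: [0.6957, -0.1034, 0.0644]
tool_rot: [-2.321, -1.432, -0.726]
ft_force: [1.0, 0.4, -0.2]
grip_width: 0.006
grip_force: 0.0
```

```bash
python3 - <<'E'
from h import *
P,R=cur();s=ctrl.get_state();print(s['joint_positions'].round(2));g=P-.019*R[:,2]; h=T(S,[[-.095,-.095,g[2]]])[0];X=np.array([np.cos(S[2]),np.sin(S[2])]);Y=np.array([-X[1],X[0]]);d=(g-h)[:2];print(np.arctan2(-d@X,d@Y),np.hypot(*d))
im=save('top','t3.png');print(vision.spot_in('top','gate')[:2])
E
```

```text
[-0.09  0.61  0.72  1.62 -1.04  1.33  0.51]
2.0664532445880024 0.11505394838075846
[{'bbox': [272.1, 165.0, 286.7, 224.3], 'conf': 0.77}]
```

```bash
python3 - <<'E'
from h import *
P,R=cur();R2=Rt(np.radians(35));p=hand(.45)-.081*R2[:,2]
b=P-.09*R[:,2]
calls(P,R,lin(P,R,b,R,5)+lin(b,R,p,R2,5),gripper=.4)
E
```

```text
[{"tx": 0.0, "ty": 0.0, "tz": -18.0, "wx": 0.0, "wy": 0.0, "wz": 0.0, "gripper": 0.4}, {"tx": 0.0, "ty": -0.0, "tz": -36.0, "wx": 0.0, "wy": 0.0, "wz": 0.0, "gripper": 0.4}, {"tx": 0.0, "ty": 0.0, "tz": -54.0, "wx": 0.0, "wy": 0.0, "wz": 0.0, "gripper": 0.4}, {"tx": 0.0, "ty": -0.0, "tz": -72.0, "wx": 0.0, "wy": 0.0, "wz": 0.0, "gripper": 0.4}, {"tx": 0.0, "ty": 0.0, "tz": -90.0, "wx": 0.0, "wy": 0.0, "wz": 0.0, "gripper": 0.4}]
[{"tx": 8.2, "ty": -31.7, "tz": 3.8, "wx": -0.0, "wy": 0.0, "wz": -0.0, "gripper": 0.4}, {"tx": 16.3, "ty": -63.4, "tz": 7.7, "wx": -0.001, "wy": 0.001, "wz": -0.001, "gripper": 0.4}, {"tx": 24.5, "ty": -95.2, "tz": 11.5, "wx": -0.001, "wy": 0.001, "wz": -0.001, "gripper": 0.4}, {"tx": 32.6, "ty": -126.9, "tz": 15.3, "wx": -0.002, "wy": 0.001, "wz": -0.001, "gripper": 0.4}, {"tx": 40.8, "ty": -158.6, "tz": 19.2, "wx": -0.002, "wy": 0.002, "wz": -0.002, "gripper": 0.4}]
```

jog_arm(increments=[{"tx": 0,"ty": 0,"tz": -18,"wx": 0,"wy": 0,"wz": 0,"gripper": 0.4},{"tx": 0,"ty": 0,"tz": -36,"wx": 0,"wy": 0,"wz": 0,"gripper": 0.4},{"tx": 0,"ty": 0,"tz": -54,"wx": 0,"wy": 0,"wz": 0,"gripper": 0.4},{"tx": 0,"ty": 0,"tz": -72,"wx": 0,"wy": 0,"wz": 0,"gripper": 0.4},{"tx": 0,"ty": 0,"tz": -90,"wx": 0,"wy": 0,"wz": 0,"gripper": 0.4}])

```text
time: 8.95
position: [0.671, -0.1523, 0.1413]
tool_rot: [-2.324, -1.431, -0.729]
ft_force: [-0.2, -1.0, -0.2]
grip_width: 0.304
grip_force: 0.0
```

jog_arm(increments=[{"tx": 8,"ty": -32,"tz": 4,"wx": 0,"wy": 0,"wz": 0,"gripper": 0.4},{"tx": 16,"ty": -63,"tz": 8,"wx": 0,"wy": 0,"wz": 0,"gripper": 0.4},{"tx": 24,"ty": -95,"tz": 11,"wx": 0,"wy": 0,"wz": 0,"gripper": 0.4},{"tx": 33,"ty": -127,"tz": 15,"wx": 0,"wy": 0,"wz": 0,"gripper": 0.4},{"tx": 41,"ty": -158,"tz": 19,"wx": 0,"wy": 0,"wz": 0,"gripper": 0.4}])

```text
time: 9.37
position: [0.549, -0.0401, 0.1481]
tool_rot: [-2.323, -1.429, -0.729]
ft_force: [-0.5, 1.0, 0.7]
grip_width: 0.399
grip_force: 0.0
```

```bash
python3 - <<'E'
from h import *
P,R=cur();print(P)
im=save('wrist','w3.png')
for a in(.3,.4,.5): print(a,proj(im,[hand(a,.107),hand(a,.047)]).round().tolist())
t=save('top','t4.png')
# stack: wrist left, top crop right
w=im['color'];c=cv2.resize(t['color'][150:240,230:320],(420,420),interpolation=cv2.INTER_CUBIC)
cv2.imwrite('pics/s4.png',cv2.resize(np.hstack([w[:,140:520],c]),(800,420)))
E
```

```text
[ 0.54903486 -0.04008452  0.14812722]
0.3 [[275.0, 175.0], [276.0, 200.0]]
0.4 [[279.0, 187.0], [279.0, 210.0]]
0.5 [[285.0, 198.0], [284.0, 219.0]]
```

View pics/s4.png

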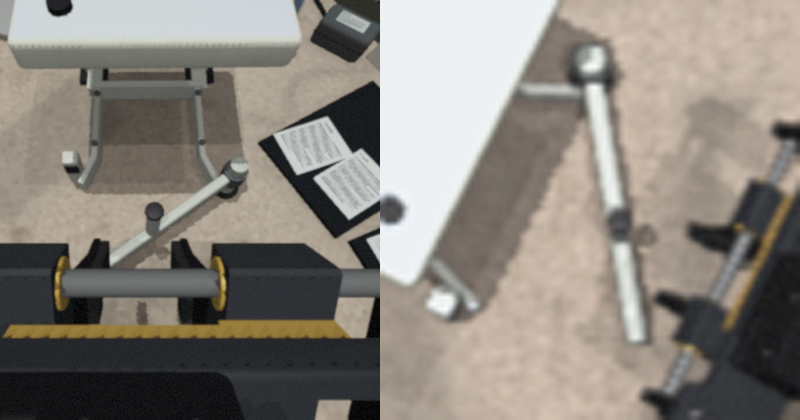

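```bash
python3 - <<'E'
from h import *
w=vision.get_image('wrist');t=vision.get_image('top')
print(ray(w,294,211,.107),ray(w,293,237,.047),ray(t,281.2,196.7,.107))
r=least_squares(lambda p:np.r_[(proj(w,[p])-[294,211])[0],(proj(t,[p])-[281.2,196.7])[0]],[.58,-.02,.1]);print(r.x,r.fun)
for n,im,u,v in(('w',w,140+236,170),('t',t,230+211*.2143,150+61*.2143)): print(n,'hinge',ray(im,u,v,.062))
for n,im,u,v in(('w',w,140+70,159),('t',t,230+61*.2143,150+300*.2143)): print(n,'catch',ray(im,u,v,.052))
print(T(S,[[-.095,-.095,.062],[-.079,.088,.052]]))
P,R=cur()
for p in(ray(w,294,211,.107),ray(t,281.2,196.7,.107)):
  h=T(S,[[-.095,-.095,.1]])[0];X=np.array([np.cos(S[2]),np.sin(S[2])]);Y=np.array([-X[1],X[0]]);d=(p-h)[:2];print(np.arctan2(-d@X,d@Y),np.hypot(*d))
E
```

```text
[ 0.57111755 -0.01270621  0.107     ] [ 0.56907158 -0.01927157  0.047     ] [ 0.57488995 -0.01966858  0.107     ]
[ 0.56749884 -0.01873376  0.12690957] [ 0.39328544 -0.13499816 -0.24752239  1.5138863 ]
w hinge [0.67818045 0.002802   0.062     ]
t hinge [ 0.68500612 -0.00227926  0.062     ]
w catch [0.52707031 0.0998588  0.052     ]
t catch [0.5297287  0.09493272 0.052     ]
[[0.68703377 0.00180549 0.062     ]
 [0.53040009 0.09777887 0.052     ]]
0.5870570097202398 0.11682105062981689
0.651710359894356 0.11418131300591086
```

```bash
python3 - <<'E'
from h import *
P,R=cur();R2=Rt(0.0)
up=P+[-.02,-.03,.10]; q=hand(.37,.25); d=hand(.37,.062)
print(q,d)
P,R=calls(P,R,lin(P,R,up,R,3)[:1]*0+[(up,R)]*5+[(q,R2)]*5+lin(q,R2,d,R2,5),gripper=0)
W=[(hand(a,.062),R2) for a in np.linspace(.37,1.95,21)[1:]]
calls(P,R,W,gripper=0)
E
```

```text
[0.57252555 0.0124294  0.25      ] [0.57252555 0.0124294  0.062     ]
[{"tx": 28.2, "ty": -4.5, "tz": -102.4, "wx": 0.0, "wy": 0.0, "wz": 0.0, "gripper": 0}, {"tx": 28.2, "ty": -4.5, "tz": -102.4, "wx": 0.0, "wy": 0.0, "wz": 0.0, "gripper": 0}, {"tx": 28.2, "ty": -4.5, "tz": -102.4, "wx": 0.0, "wy": 0.0, "wz": 0.0, "gripper": 0}, {"tx": 28.2, "ty": -4.5, "tz": -102.4, "wx": 0.0, "wy": 0.0, "wz": 0.0, "gripper": 0}, {"tx": 28.2, "ty": -4.5, "tz": -102.4, "wx": 0.0, "wy": 0.0, "wz": 0.0, "gripper": 0}]
[{"tx": 76.1, "ty": 0.4, "tz": 52.5, "wx": 0.0, "wy": -0.612, "wz": -0.003, "gripper": 0}, {"tx": 76.1, "ty": 0.4, "tz": 52.5, "wx": 0.0, "wy": -0.612, "wz": -0.003, "gripper": 0}, {"tx": 76.1, "ty": 0.4, "tz": 52.5, "wx": 0.0, "wy": -0.612, "wz": -0.003, "gripper": 0}, {"tx": 76.1, "ty": 0.4, "tz": 52.5, "wx": 0.0, "wy": -0.612, "wz": -0.003, "gripper": 0}, {"tx": 76.1, "ty": 0.4, "tz": 52.5, "wx": 0.0, "wy": -0.612, "wz": -0.003, "gripper": 0}]
[{"tx": -0.1, "ty": 0.0, "tz": 37.6, "wx": 0.0, "wy": -0.0, "wz": -0.0, "gripper": 0}, {"tx": -0.1, "ty": 0.0, "tz": 75.2, "wx": 0.0, "wy": -0.
[... 1332 characters left out ...]
per": 0}, {"tx": -7.9, "ty": 26.1, "tz": -0.0, "wx": 0.0, "wy": -0.0, "wz": -0.0, "gripper": 0}, {"tx": -9.1, "ty": 35.1, "tz": -0.0, "wx": 0.0, "wy": -0.0, "wz": -0.0, "gripper": 0}, {"tx": -9.6, "ty": 44.1, "tz": -0.0, "wx": 0.0, "wy": -0.0, "wz": -0.0, "gripper": 0}]
[{"tx": 0.2, "ty": 9.1, "tz": -0.0, "wx": 0.0, "wy": -0.0, "wz": -0.0, "gripper": 0}, {"tx": 1.2, "ty": 18.1, "tz": -0.0, "wx": 0.0, "wy": -0.0, "wz": -0.0, "gripper": 0}, {"tx": 2.8, "ty": 27.1, "tz": -0.0, "wx": 0.0, "wy": -0.0, "wz": -0.0, "gripper": 0}, {"tx": 5.2, "ty": 35.8, "tz": -0.0, "wx": 0.0, "wy": -0.0, "wz": -0.0, "gripper": 0}, {"tx": 8.2, "ty": 44.4, "tz": -0.0, "wx": 0.0, "wy": -0.0, "wz": -0.0, "gripper": 0}]
```

jog_arm(increments=[{"tx": 7,"ty": -1,"tz": -25,"wx": 0,"wy": 0,"wz": 0,"gripper": 0},{"tx": 14,"ty": -2,"tz": -50,"wx": 0,"wy": 0,"wz": 0,"gripper": 0},{"tx": 21,"ty": -3,"tz": -76,"wx": 0,"wy": 0,"wz": 0,"gripper": 0},{"tx": 28,"ty": -4.5,"tz": -102,"wx": 0,"wy": 0,"wz": 0,"gripper": 0},{"tx": 28,"ty": -4.5,"tz": -102.4,"wx": 0,"wy": 0,"wz": 0,"gripper": 0}])

```text
time: 9.98
position: [0.5336, -0.0748, 0.253]
tool_rot: [-2.329, -1.431, -0.738]
ft_force: [0.7, -0.8, 0.8]
grip_width: 0.104
grip_force: 0.0
```

jog_arm(increments=[{"tx": 15,"ty": 0,"tz": 10,"wx": 0,"wy": -0.12,"wz": 0,"gripper": 0},{"tx": 30,"ty": 0,"tz": 21,"wx": 0,"wy": -0.24,"wz": 0,"gripper": 0},{"tx": 46,"ty": 0,"tz": 31,"wx": 0,"wy": -0.36,"wz": 0,"gripper": 0},{"tx": 61,"ty": 0,"tz": 42,"wx": 0,"wy": -0.49,"wz": 0,"gripper": 0},{"tx": 76,"ty": 0.4,"tz": 52.5,"wx": 0,"wy": -0.612,"wz": -0.003,"gripper": 0}])

```text
time: 10.4
position: [0.5747, 0.0124, 0.2497]
tool_rot: [2.67, 1.648, -0.004]
ft_force: [0.8, 0.8, 0.5]
grip_width: 0.007
grip_force: 0.0
```

jog_arm(increments=[{"tx": 0,"ty": 0,"tz": 15,"wx": 0,"wy": 0,"wz": 0,"gripper": 0},{"tx": 0,"ty": 0,"tz": 35,"wx": 0,"wy": 0,"wz": 0,"gripper": 0},{"tx": 0,"ty": 0,"tz": 55,"wx": 0,"wy": 0,"wz": 0,"gripper": 0},{"tx": 0,"ty": 0,"tz": 75,"wx": 0,"wy": 0,"wz": 0,"gripper": 0},{"tx": 0,"ty": 0,"tz": 90,"wx": 0,"wy": 0,"wz": 0,"gripper": 0}])

```text
time: 10.82
position: [0.5726, 0.0119, 0.1553]
tool_rot: [-2.671, -1.651, 0.007]
ft_force: [-1.0, -0.3, 0.7]
grip_width: 0.002
grip_force: 0.0
```

```bash
python3 - <<'E'
from h import *
P,R=cur();print(P,ctrl.get_state()['joint_positions'].round(2))
w=vision.get_image('wrist');t=vision.get_image('top');s=vision.get_image('scene')
c=cv2.resize(t['color'][150:240,230:320],(420,420),interpolation=cv2.INTER_CUBIC)
cv2.imwrite('pics/s5.png',np.hstack([w['color'][:,140:520],c]))
print(proj(w,[P,hand(.62,.107)]),proj(t,[P,hand(.62,.107)]))
E
```

```text
[0.57259041 0.01193824 0.1552931 ] [-0.59  0.2   0.59  1.71 -0.11  1.28 -0.43]
[[280.70853992 234.75276609]
 [296.45478675 242.53800778]] [[270.11717786 194.96029883]
 [280.02018799 197.18895041]]
```

View pics/s5.png

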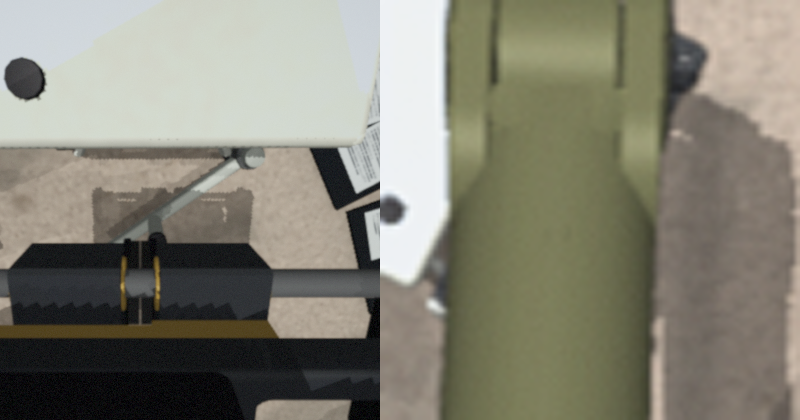

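jog_arm(increments=[{"tx": 0,"ty": 0,"tz": 15,"wx": 0,"wy": 0,"wz": 0,"gripper": 0},{"tx": 0,"ty": 0,"tz": 35,"wx": 0,"wy": 0,"wz": 0,"gripper": 0},{"tx": 0,"ty": 0,"tz": 55,"wx": 0,"wy": 0,"wz": 0,"gripper": 0},{"tx": 0,"ty": 0,"tz": 75,"wx": 0,"wy": 0,"wz": 0,"gripper": 0},{"tx": 0,"ty": 0,"tz": 92,"wx": 0,"wy": 0,"wz": 0,"gripper": 0}])

```text
time: 11.38
position: [0.5735, 0.0128, 0.0656]
tool_rot: [-2.671, -1.653, 0.001]
ft_force: [-0.3, -0.5, 0.1]
grip_width: 0.008
grip_force: 0.0
```

jog_arm(increments=[{"tx": -8.3,"ty": 3.6,"tz": 0,"wx": 0,"wy": 0,"wz": 0,"gripper": 0},{"tx": -16.4,"ty": 7.9,"tz": 0,"wx": 0,"wy": 0,"wz": 0,"gripper": 0},{"tx": -24,"ty": 12.8,"tz": 0,"wx": 0,"wy": 0,"wz": 0,"gripper": 0},{"tx": -31.3,"ty": 18.2,"tz": 0,"wx": 0,"wy": 0,"wz": 0,"gripper": 0},{"tx": -38,"ty": 24.3,"tz": 0,"wx": 0,"wy": 0,"wz": 0,"gripper": 0}])

```text
time: 11.8
position: [0.5783, -0.0332, 0.0669]
tool_rot: [-2.671, -1.653, -0.0]
ft_force: [0.7, 1.2, -0.2]
grip_width: 0.004
grip_force: 0.3
```

jog_arm(increments=[{"tx": -6.3,"ty": 6.5,"tz": 0,"wx": 0,"wy": 0,"wz": 0,"gripper": 0},{"tx": -12,"ty": 13.5,"tz": 0,"wx": 0,"wy": 0,"wz": 0,"gripper": 0},{"tx": -17.2,"ty": 21,"tz": 0,"wx": 0,"wy": 0,"wz": 0,"gripper": 0},{"tx": -21.8,"ty": 28.8,"tz": 0,"wx": 0,"wy": 0,"wz": 0,"gripper": 0},{"tx": -25.7,"ty": 37,"tz": 0,"wx": 0,"wy": 0,"wz": 0,"gripper": 0}])

```text
time: 12.22
position: [0.5991, -0.0718, 0.065]
tool_rot: [-2.669, -1.654, 0.004]
ft_force: [-0.3, 0.3, -0.4]
grip_width: 0.002
grip_force: 0.3
```

jog_arm(increments=[{"tx": -3.3,"ty": 8.5,"tz": 0,"wx": 0,"wy": 0,"wz": 0,"gripper": 0},{"tx": -5.9,"ty": 17.2,"tz": 0,"wx": 0,"wy": 0,"wz": 0,"gripper": 0},{"tx": -7.9,"ty": 26,"tz": 0,"wx": 0,"wy": 0,"wz": 0,"gripper": 0},{"tx": -9.1,"ty": 35,"tz": 0,"wx": 0,"wy": 0,"wz": 0,"gripper": 0},{"tx": -9.6,"ty": 44,"tz": 0,"wx": 0,"wy": 0,"wz": 0,"gripper": 0}])

```text
time: 12.63
position: [0.6346, -0.0996, 0.0649]
tool_rot: [-2.669, -1.654, 0.004]
ft_force: [-0.6, 1.0, 0.2]
grip_width: 0.005
grip_force: 0.4
```

jog_arm(increments=[{"tx": 0.2,"ty": 9,"tz": 0,"wx": 0,"wy": 0,"wz": 0,"gripper": 0},{"tx": 1.2,"ty": 18,"tz": 0,"wx": 0,"wy": 0,"wz": 0,"gripper": 0},{"tx": 2.8,"ty": 27,"tz": 0,"wx": 0,"wy": 0,"wz": 0,"gripper": 0},{"tx": 5.2,"ty": 35.8,"tz": 0,"wx": 0,"wy": 0,"wz": 0,"gripper": 0},{"tx": 8.2,"ty": 44,"tz": 0,"wx": 0,"wy": 0,"wz": 0,"gripper": 0}])

```text
time: 13.05
position: [0.6778, -0.1112, 0.0647]
tool_rot: [-2.668, -1.654, 0.004]
ft_force: [-1.3, 2.0, 0.8]
grip_width: 0.005
grip_force: 0.6
```

```bash
python3 - <<'E'
from h import *
P,R=cur();print(P)
w=vision.get_image('wrist')
for a in (1.9,2.0,2.1,2.2): print(a,proj(w,[hand(a,.107)]).round())
print(vision.spot_in('wrist','gate')[:1],[d for d in vision.spot_in('top','gate')[:1]]); vision.get_image('top'); print(vision.spot_in('top','gate')[:1])
cv2.imwrite('pics/w6.png',w['color'])
# raise, then go behind tub
E
```

```text
[ 0.67775807 -0.11121984  0.06468957]
1.9 [[272. 267.]]
2.0 [[291. 260.]]
2.1 [[310. 251.]]
2.2 [[328. 240.]]
[{'bbox': [197.7, 46.5, 326.4, 240.8], 'conf': 0.75}] []
[{'bbox': [271.2, 161.2, 293.1, 171.4], 'conf': 0.6}]
```

```bash
python3 - <<'E'
from h import *
t=vision.get_image('top')
for n,u,v in(('purple',361,202),('red',380,227)): 
    p=ray(t,u,v,.03); c,s=np.cos(.893),np.sin(.893); d=p-[.4452,-.1942,0]; print(n,p,c*d[0]+s*d[1],-s*d[0]+c*d[1])
P,R=cur(); b=np.array([.4452,-.1942,.893]); R2=Rt(np.radians(35),b[2])
Q=T(b,[[-.075,0,.034]])[0]; pre=Q-.11*R2[:,2]; print(Q,pre)
up=P+[0,0,.21]; hi=pre+[0,0,.14]
calls(P,R,[(up,R)]*5+lin(up,R,hi,R2,15),gripper=.75)
E
```

```text
purple [ 0.56962762 -0.26566045  0.03      ] 0.0223612420944413 -0.1417349750629299
red [ 0.49251826 -0.3216762   0.03      ] -0.069626178131294 -0.11679638131658185
[ 0.39816915 -0.25262174  0.034     ] [ 0.35860466 -0.30176876  0.12410672]
[{"tx": -0.3, "ty": -0.6, "tz": -210.0, "wx": 0.0, "wy": 0.0, "wz": 0.0, "gripper": 0.75}, {"tx": -0.3, "ty": -0.6, "tz": -210.0, "wx": 0.0, "wy": 0.0, "wz": 0.0, "gripper": 0.75}, {"tx": -0.3, "ty": -0.6, "tz": -210.0, "wx": 0.0, "wy": 0.0, "wz": 0.0, "gripper": 0.75}, {"tx": -0.3, "ty": -0.6, "tz": -210.0, "wx": 0.0, "wy": 0.0, "wz": 0.0, "gripper": 0.75}, {"tx": -0.3, "ty": -0.6, "tz": -210.0, "wx": 0.0, "wy": 0.0, "wz": 0.0, "gripper": 0.75}]
[{"tx": -20.8, "ty": -13.3, "tz": 0.8, "wx": -0.005, "wy": 0.041, "wz": 0.014, "gripper": 0.75}, {"tx": -41.6, "ty": -26.6, "tz": 1.6, "wx": -0.009, "wy": 0.081, "wz": 0.028, "gripper": 0.75}, {"tx": -62.4, "ty": -40.0, "tz": 2.4, "wx": -0.014, "wy": 0.122, "wz": 0.042, "gripper": 0.75}, {"tx": -83.1, "ty": -53.3, "tz": 3.1, "wx": -0.018, "wy": 0.163, "wz": 0.056, "gripper": 0.75}, {"tx": -103.9, "ty": -
[... 352 characters left out ...]
ipper": 0.75}, {"tx": -85.5, "ty": -47.3, "tz": -15.2, "wx": -0.018, "wy": 0.163, "wz": 0.055, "gripper": 0.75}, {"tx": -106.8, "ty": -59.1, "tz": -19.0, "wx": -0.023, "wy": 0.204, "wz": 0.069, "gripper": 0.75}]
[{"tx": -20.9, "ty": -10.3, "tz": -8.4, "wx": -0.004, "wy": 0.04, "wz": 0.014, "gripper": 0.75}, {"tx": -41.8, "ty": -20.5, "tz": -16.7, "wx": -0.009, "wy": 0.081, "wz": 0.028, "gripper": 0.75}, {"tx": -62.6, "ty": -30.7, "tz": -25.1, "wx": -0.013, "wy": 0.122, "wz": 0.042, "gripper": 0.75}, {"tx": -83.5, "ty": -40.9, "tz": -33.5, "wx": -0.018, "wy": 0.162, "wz": 0.056, "gripper": 0.75}, {"tx": -104.4, "ty": -51.1, "tz": -41.9, "wx": -0.022, "wy": 0.203, "wz": 0.07, "gripper": 0.75}]
```

jog_arm(increments=[{"tx": 0,"ty": -3,"tz": -40,"wx": 0,"wy": 0,"wz": 0,"gripper": 0},{"tx": 0,"ty": -3,"tz": -80,"wx": 0,"wy": 0,"wz": 0,"gripper": 0},{"tx": 0,"ty": -3,"tz": -120,"wx": 0,"wy": 0,"wz": 0,"gripper": 0.75},{"tx": 0,"ty": -3,"tz": -160,"wx": 0,"wy": 0,"wz": 0,"gripper": 0.75},{"tx": 0,"ty": -3,"tz": -200,"wx": 0,"wy": 0,"wz": 0,"gripper": 0.75}])

```text
time: 13.77
position: [0.674, -0.1102, 0.2673]
tool_rot: [-2.669, -1.653, 0.003]
ft_force: [1.4, -0.2, -0.3]
grip_width: 0.151
grip_force: 0.0
```

jog_arm(increments=[{"tx": -21,"ty": -13,"tz": 1,"wx": -0.005,"wy": 0.041,"wz": 0.014,"gripper": 0.75},{"tx": -42,"ty": -27,"tz": 1,"wx": -0.009,"wy": 0.081,"wz": 0.028,"gripper": 0.75},{"tx": -62,"ty": -40,"tz": 1,"wx": -0.014,"wy": 0.122,"wz": 0.042,"gripper": 0.75},{"tx": -83,"ty": -53,"tz": 1,"wx": -0.018,"wy": 0.163,"wz": 0.056,"gripper": 0.75},{"tx": -104,"ty": -66,"tz": 1,"wx": -0.023,"wy": 0.203,"wz": 0.07,"gripper": 0.75}])

```text
time: 14.18
position: [0.5679, -0.1745, 0.2645]
tool_rot: [-2.639, -1.508, -0.282]
ft_force: [-0.1, -0.3, 0.5]
grip_width: 0.523
grip_force: 0.0
```

jog_arm(increments=[{"tx": -21,"ty": -12,"tz": -4,"wx": -0.005,"wy": 0.041,"wz": 0.013,"gripper": 0.75},{"tx": -43,"ty": -24,"tz": -8,"wx": -0.009,"wy": 0.082,"wz": 0.027,"gripper": 0.75},{"tx": -64,"ty": -35,"tz": -11,"wx": -0.013,"wy": 0.122,"wz": 0.041,"gripper": 0.75},{"tx": -85,"ty": -47,"tz": -15,"wx": -0.018,"wy": 0.163,"wz": 0.055,"gripper": 0.75},{"tx": -107,"ty": -59,"tz": -19,"wx": -0.023,"wy": 0.204,"wz": 0.069,"gripper": 0.75}])

```text
time: 14.6
position: [0.4619, -0.2377, 0.2609]
tool_rot: [-2.58, -1.356, -0.548]
ft_force: [-0.4, -1.0, -0.4]
grip_width: 0.743
grip_force: 0.0
```

jog_arm(increments=[{"tx": -21,"ty": -10,"tz": -8,"wx": -0.004,"wy": 0.04,"wz": 0.014,"gripper": 0.75},{"tx": -42,"ty": -20,"tz": -17,"wx": -0.009,"wy": 0.081,"wz": 0.028,"gripper": 0.75},{"tx": -63,"ty": -31,"tz": -25,"wx": -0.013,"wy": 0.122,"wz": 0.042,"gripper": 0.75},{"tx": -83,"ty": -41,"tz": -33,"wx": -0.018,"wy": 0.162,"wz": 0.056,"gripper": 0.75},{"tx": -104,"ty": -51,"tz": -42,"wx": -0.022,"wy": 0.203,"wz": 0.07,"gripper": 0.75}])

```text
time: 15.02
position: [0.3563, -0.3007, 0.2579]
tool_rot: [-2.498, -1.196, -0.794]
ft_force: [0.2, -0.4, -0.4]
grip_width: 0.749
grip_force: 0.0
```

```bash
python3 - <<'E'
from h import *
s=ctrl.get_state();P,R=cur();print(s['time'],P,s['joint_positions'].round(2))
w=vision.get_image('wrist');t=vision.get_image('top')
ww=cv2.resize(w['color'],(400,300)); 
c=cv2.resize(t['color'][140:290,230:390],(400,375),interpolation=cv2.INTER_CUBIC)
o=np.zeros((375,800,3),np.uint8);o[:300,:400]=ww;o[:,400:]=c;cv2.imwrite('pics/s7.png',o)
L=np.array([[44,-54,84],[-44,-54,84],[-44,54,84],[44,54,84]])/1e3
print((proj(t,T([.4452,-.1942,.893],L))-[230,140])*2.5+[400,0])
print(proj(w,T([.4452,-.1942,.893],L))*[400/560,300/420])
for a in(2.0,2.1,2.2): print(a,((proj(t,[hand(a,.107)])-[230,140])*2.5+[400,0]).round())
E
```

```text
15.0167 [ 0.35631701 -0.30074698  0.25786001] [ 0.14  0.06  1.02  1.79 -0.59  1.63  0.55]
[[675.89167525 194.86584716]
 [735.37852226 241.67098939]
 [678.91768772 314.18538942]
 [619.26902254 266.62417263]]
[[228.38096613 101.62715041]
 [230.53678874 142.79879957]
 [172.13920477 142.82931585]
 [174.01794583 101.64736501]]
2.0 [[607.  51.]]
2.1 [[607.  41.]]
2.2 [[606.  32.]]
```

View pics/s7.png

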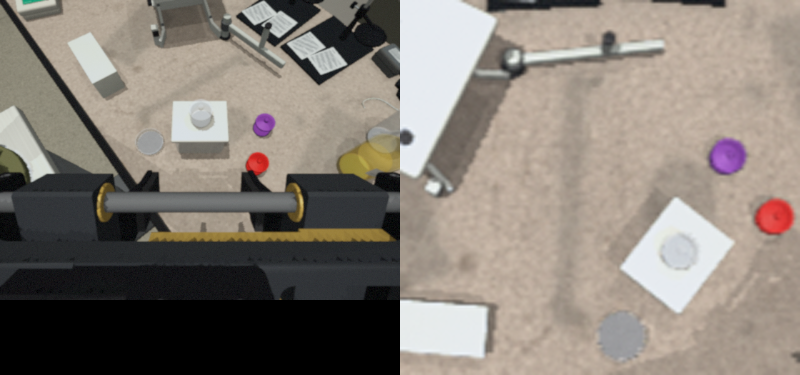

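```bash
cat > push.py <<'E'
from h import *
b=np.array([.4452,-.1942,.893]); L=np.radians(35); Z=.034
def inS(b): c,s=np.cos(S[2]),np.sin(S[2]);d=b[:2]-S[:2];return np.array([c*d[0]+s*d[1],-s*d[0]+c*d[1],b[2]-S[2]])
def tool(p,gap=0): # tub pose in stand frame -> tool pose
    w=np.r_[T(S,[[p[0],p[1],0]])[0][:2],p[2]+S[2]]
    return T(w,[[-.0473-gap,0,Z]])[0],Rt(L,w[2])
E
python3 - <<'E'
from push import *
P,R=cur();b0=inS(b);print(b0)
Q,R2=tool(b0,.025); pre=Q-.10*R2[:,2]
P,R=calls(P,R,lin(P,R,pre,R2,5)+lin(pre,R2,Q,R2,5),gripper=.75)
E
```

```text
[-0.37831793  0.03396771 -0.21528259]
[{"tx": -13.7, "ty": 0.6, "tz": 24.7, "wx": 0.001, "wy": 0.0, "wz": -0.002, "gripper": 0.75}, {"tx": -27.5, "ty": 1.2, "tz": 49.3, "wx": 0.002, "wy": 0.0, "wz": -0.004, "gripper": 0.75}, {"tx": -41.2, "ty": 1.8, "tz": 74.0, "wx": 0.003, "wy": 0.0, "wz": -0.006, "gripper": 0.75}, {"tx": -55.0, "ty": 2.4, "tz": 98.6, "wx": 0.004, "wy": 0.0, "wz": -0.008, "gripper": 0.75}, {"tx": -68.7, "ty": 3.1, "tz": 123.3, "wx": 0.005, "wy": 0.0, "wz": -0.01, "gripper": 0.75}]
[{"tx": 0.0, "ty": -0.0, "tz": 20.0, "wx": -0.0, "wy": 0.0, "wz": -0.0, "gripper": 0.75}, {"tx": 0.0, "ty": -0.0, "tz": 40.0, "wx": -0.0, "wy": 0.0, "wz": -0.0, "gripper": 0.75}, {"tx": 0.0, "ty": -0.0, "tz": 60.0, "wx": -0.0, "wy": 0.0, "wz": -0.0, "gripper": 0.75}, {"tx": 0.0, "ty": -0.0, "tz": 80.0, "wx": -0.0, "wy": 0.0, "wz": -0.0, "gripper": 0.75}, {"tx": 0.0, "ty": -0.0, "tz": 100.0, "wx": -0.0, "wy": 0.0, "wz": -0.0, "gripper": 0.75}]
```

jog_arm(increments=[{"tx": -14,"ty": 0.6,"tz": 25,"wx": 0.001,"wy": 0,"wz": -0.002,"gripper": 0.75},{"tx": -27,"ty": 1.2,"tz": 49,"wx": 0.002,"wy": 0,"wz": -0.004,"gripper": 0.75},{"tx": -41,"ty": 1.8,"tz": 74,"wx": 0.003,"wy": 0,"wz": -0.006,"gripper": 0.75},{"tx": -55,"ty": 2.4,"tz": 99,"wx": 0.004,"wy": 0,"wz": -0.008,"gripper": 0.75},{"tx": -69,"ty": 3,"tz": 123,"wx": 0.005,"wy": 0,"wz": -0.01,"gripper": 0.75}])

```text
time: 15.53
position: [0.3691, -0.2907, 0.1157]
tool_rot: [-2.49, -1.212, -0.787]
ft_force: [1.6, 0.2, 0.0]
grip_width: 0.747
grip_force: 0.0
```

jog_arm(increments=[{"tx": 0,"ty": 0,"tz": 20,"wx": 0,"wy": 0,"wz": 0,"gripper": 0.75},{"tx": 0,"ty": 0,"tz": 40,"wx": 0,"wy": 0,"wz": 0,"gripper": 0.75},{"tx": 0,"ty": 0,"tz": 60,"wx": 0,"wy": 0,"wz": 0,"gripper": 0.75},{"tx": 0,"ty": 0,"tz": 80,"wx": 0,"wy": 0,"wz": 0,"gripper": 0.75},{"tx": 0,"ty": 0,"tz": 96,"wx": 0,"wy": 0,"wz": 0,"gripper": 0.75}])

```text
time: 15.95
position: [0.4034, -0.2466, 0.0372]
tool_rot: [-2.489, -1.212, -0.786]
ft_force: [-1.2, -0.1, -0.5]
grip_width: 0.748
grip_force: 0.0
```

```bash
python3 - <<'E'
from push import *
from scipy.interpolate import CubicHermiteSpline as H
s=ctrl.get_state();P,R=cur();print(P,s['ft_force'],s['joint_positions'].round(2))
b0=inS(b);f=H([b0[0],-.10],[b0[1],0],[np.tan(b0[2]),0])
def pose(x): return np.array([x,f(x),np.arctan(f(x,1))]) if x<-.1 else np.array([x,0,0])
W=[tool(b0,g) for g in(.02,.012,.007,.004,.001)]
x=b0[0]
for k in range(30):
    x+=min(.003+.002*k,.012) ; W.append(tool(pose(x)))
    if x>-.20: break
print(x,pose(x)); 
calls(P,R,W,gripper=.75)
E
```

```text
[ 0.40337256 -0.24664157  0.03716926] [-1.23749138 -0.13791791 -0.50436241] [ 0.17  0.35  0.91  2.07 -0.86  1.31  0.86]
-0.199317934942968 [-0.19931793  0.004905   -0.09524728]
[{"tx": -2.0, "ty": -0.3, "tz": 2.5, "wx": -0.007, "wy": -0.001, "wz": 0.011, "gripper": 0.75}, {"tx": 4.6, "ty": -0.2, "tz": 7.1, "wx": -0.007, "wy": -0.001, "wz": 0.011, "gripper": 0.75}, {"tx": 8.6, "ty": -0.1, "tz": 9.9, "wx": -0.007, "wy": -0.001, "wz": 0.011, "gripper": 0.75}, {"tx": 11.1, "ty": -0.1, "tz": 11.7, "wx": -0.007, "wy": -0.001, "wz": 0.011, "gripper": 0.75}, {"tx": 13.6, "ty": -0.1, "tz": 13.4, "wx": -0.007, "wy": -0.001, "wz": 0.011, "gripper": 0.75}]
[{"tx": 3.3, "ty": 0.1, "tz": 2.3, "wx": 0.001, "wy": 0.0, "wz": -0.001, "gripper": 0.75}, {"tx": 7.5, "ty": 0.2, "tz": 5.2, "wx": 0.002, "wy": 0.0, "wz": -0.004, "gripper": 0.75}, {"tx": 13.4, "ty": 0.3, "tz": 9.3, "wx": 0.005, "wy": 0.0, "wz": -0.006, "gripper": 0.75}, {"tx": 20.9, "ty": 0.5, "tz": 14.6, "wx": 0.007, "wy": 0.0, "wz": -0.01, "gripper": 0.75}, {"tx": 30.1, "ty": 0.6, "tz": 21.1, "wx": 0.011, "wy": 0.0, "wz": -0.015, "gripper":
[... 683 characters left out ...]
9, "wx": 0.015, "wy": 0.0, "wz": -0.021, "gripper": 0.75}, {"tx": 39.7, "ty": 0.9, "tz": 27.8, "wx": 0.02, "wy": 0.0, "wz": -0.028, "gripper": 0.75}, {"tx": 49.6, "ty": 0.8, "tz": 34.8, "wx": 0.026, "wy": 0.0, "wz": -0.036, "gripper": 0.75}]
[{"tx": 9.9, "ty": 0.4, "tz": 6.9, "wx": 0.005, "wy": 0.0, "wz": -0.008, "gripper": 0.75}, {"tx": 19.8, "ty": 0.7, "tz": 13.8, "wx": 0.011, "wy": 0.0, "wz": -0.017, "gripper": 0.75}, {"tx": 19.8, "ty": 0.7, "tz": 13.8, "wx": 0.011, "wy": 0.0, "wz": -0.017, "gripper": 0.75}, {"tx": 19.8, "ty": 0.7, "tz": 13.8, "wx": 0.011, "wy": 0.0, "wz": -0.017, "gripper": 0.75}, {"tx": 19.8, "ty": 0.7, "tz": 13.8, "wx": 0.011, "wy": 0.0, "wz": -0.017, "gripper": 0.75}]
```

jog_arm(increments=[{"tx": 0,"ty": 0,"tz": 3,"wx": -0.007,"wy": 0,"wz": 0.011,"gripper": 0.75},{"tx": 5,"ty": 0,"tz": 7,"wx": -0.007,"wy": 0,"wz": 0.011,"gripper": 0.75},{"tx": 8.6,"ty": 0,"tz": 10,"wx": -0.007,"wy": 0,"wz": 0.011,"gripper": 0.75},{"tx": 11,"ty": 0,"tz": 11.7,"wx": -0.007,"wy": 0,"wz": 0.011,"gripper": 0.75},{"tx": 13.6,"ty": 0,"tz": 13.4,"wx": -0.007,"wy": 0,"wz": 0.011,"gripper": 0.75}])

```text
time: 16.37
position: [0.4151, -0.234, 0.0359]
tool_rot: [-2.502, -1.196, -0.791]
ft_force: [0.1, -0.1, -0.1]
grip_width: 0.752
grip_force: 0.0
```

jog_arm(increments=[{"tx": 3.3,"ty": 0,"tz": 2.3,"wx": 0.001,"wy": 0,"wz": -0.001,"gripper": 0.75},{"tx": 7.5,"ty": 0.2,"tz": 5.2,"wx": 0.002,"wy": 0,"wz": -0.004,"gripper": 0.75},{"tx": 13.4,"ty": 0.3,"tz": 9.3,"wx": 0.005,"wy": 0,"wz": -0.006,"gripper": 0.75},{"tx": 20.9,"ty": 0.5,"tz": 14.6,"wx": 0.007,"wy": 0,"wz": -0.01,"gripper": 0.75},{"tx": 30,"ty": 0.6,"tz": 21,"wx": 0.011,"wy": 0,"wz": -0.015,"gripper": 0.75}])

```text
time: 16.78
position: [0.4383, -0.2059, 0.035]
tool_rot: [-2.488, -1.216, -0.784]
ft_force: [-2.4, -1.8, 1.9]
grip_width: 0.746
grip_force: 1.4
```

jog_arm(increments=[{"tx": 10,"ty": 0.2,"tz": 7,"wx": 0.004,"wy": 0,"wz": -0.006,"gripper": 0.75},{"tx": 20,"ty": 0.5,"tz": 14,"wx": 0.008,"wy": 0,"wz": -0.012,"gripper": 0.75},{"tx": 30,"ty": 0.6,"tz": 21,"wx": 0.012,"wy": 0,"wz": -0.018,"gripper": 0.75},{"tx": 37,"ty": 0.7,"tz": 26,"wx": 0.016,"wy": 0,"wz": -0.024,"gripper": 0.75},{"tx": 40,"ty": 0.7,"tz": 28,"wx": 0.016,"wy": 0,"wz": -0.024,"gripper": 0.75}])

```text
time: 17.2
position: [0.4695, -0.1652, 0.035]
tool_rot: [-2.46, -1.253, -0.777]
ft_force: [-1.4, -0.7, 1.1]
grip_width: 0.75
grip_force: 1.3
```

```bash
python3 - <<'E'
from push import *
s=ctrl.get_state();P,R=cur();print(P,s['ft_force'],s['joint_positions'].round(2))
# implied tub pose from tool
z=R[:,2];yaw=np.arctan2(z[1],z[0]);q=P[:2]+.0473*np.array([np.cos(yaw),np.sin(yaw)]);bb=np.r_[q,yaw];print('implied',bb,inS(bb))
w=vision.get_image('wrist')
L=np.array([[44,-54,84],[-44,-54,84],[-44,54,84],[44,54,84]])/1e3
print(proj(w,T(bb,L)).round()); t=vision.get_image('top')
print(proj(t,T(bb,L)).round(1))
ww=cv2.resize(w['color'],(400,300)); c=cv2.resize(t['color'][140:290,230:390],(400,375),interpolation=cv2.INTER_CUBIC)
o=np.zeros((375,800,3),np.uint8);o[:300,:400]=ww;o[:,400:]=c;cv2.imwrite('pics/s8.png',o)
E
```

```text
[ 0.46953226 -0.16521085  0.03501946] [-1.380845   -0.73963458  1.05570222] [-0.    0.29  0.84  2.1  -0.9   1.19  0.71]
implied [ 0.49738715 -0.12698265  0.9411015 ] [-0.294877    0.017256   -0.16718109]
[[366.  75.]
 [382. 205.]
 [180. 205.]
 [195.  75.]]
[[316.1 200.5]
 [340.5 217.9]
 [319.3 247.6]
 [294.8 230. ]]
```

View pics/s8.png

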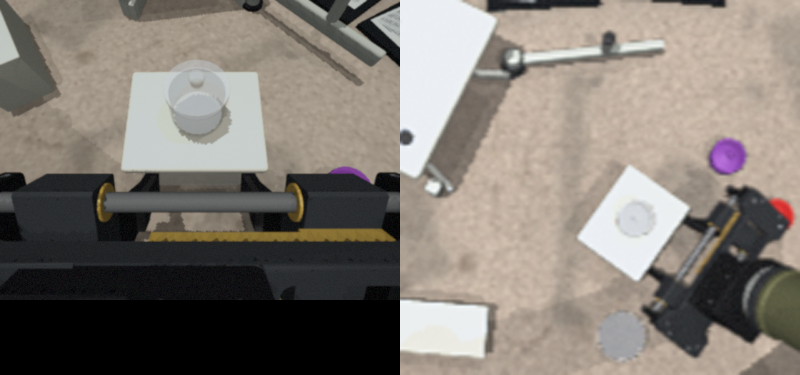

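```bash
python3 - <<'E'
from push import *
P,R=cur();w=vision.get_image('wrist');t=vision.get_image('top')
L=np.array([[44,-54,84],[-44,-54,84],[-44,54,84],[44,54,84]])/1e3
pt=np.array([(630,166),(689,208),(637,280),(579,238)]);pt=(pt-[400,0])/2.5+[230,140]
pw=np.array([(257,72),(268,169),(122,169),(136,72)])/[400/560,300/420]
for im,p in((t,pt),(w,pw)):
    x,e=fit(im,L,p,[.49,-.13,.94]);print(x,e,inS(x))
    yaw=x[2];d=P[:2]-x[:2];print('TCP in tub',np.cos(yaw)*d[0]+np.sin(yaw)*d[1],-np.sin(yaw)*d[0]+np.cos(yaw)*d[1])
print(proj(w,[P]),proj(t,[P]))
E
```

```text
[ 0.48201682 -0.14375653  0.94088051] 1.00399438558145 [-0.31674674  0.02352693 -0.16740207]
TCP in tub -0.025456116142757126 -0.0023920812150581786
[ 0.48316511 -0.13989575  0.93715888] 3.8535616697272417 [-0.31277923  0.02422196 -0.17112371]
TCP in tub -0.029238238496687403 -0.003847304662222927
[[280.57596541 234.86970991]] [[329.18956529 234.68073133]]
```

```bash
python3 - <<'E'
from push import *
P,R=cur();yaw=.94;X=np.r_[np.cos(yaw),np.sin(yaw),0]
a=P-.02*X; b1=a-[0,0,.020]
calls(P,R,lin(P,R,a,R,2)+lin(a,R,b1,R,3),gripper=.75)
print(R.T@[0,0,-5], R.T@X*10)
w=vision.get_image('wrist')['color']; g=cv2.cvtColor(w,cv2.COLOR_BGR2GRAY); print(g[215:290:4,190:372:7])
E
```

```text
[{"tx": -8.2, "ty": 0.0, "tz": -5.7, "wx": 0.0, "wy": 0.0, "wz": 0.0, "gripper": 0.75}, {"tx": -16.4, "ty": 0.0, "tz": -11.5, "wx": 0.0, "wy": 0.0, "wz": 0.0, "gripper": 0.75}, {"tx": -20.2, "ty": 0.0, "tz": -6.0, "wx": 0.0, "wy": 0.0, "wz": 0.0, "gripper": 0.75}, {"tx": -24.0, "ty": 0.0, "tz": -0.6, "wx": 0.0, "wy": 0.0, "wz": 0.0, "gripper": 0.75}, {"tx": -27.9, "ty": 0.0, "tz": 4.9, "wx": 0.0, "wy": 0.0, "wz": 0.0, "gripper": 0.75}]
[-2.87056855e+00 -1.21874812e-03  4.09387771e+00] [ 8.18775440e+00 -7.53656988e-03  5.74113413e+00]
[[204 206 205 205 205 205 204 206 206 206 205 206 206 205 205 205 205 206
  205 204 206 206 205 206 205 205]
 [206 205 205 204 205 205 205 206 206 205 205 205 205 205 206 205 205 206
  205 205 207 205 206 205 206 205]
 [205 205 205 206 206 204 205 205 204 206 206 206 205 204 206 206 206 206
  206 206 206 205 206 206 204 205]
 [205 206 206 205 205 206 207 206 206 205 205 205 205 206 205 204 207 205
  205 206 206 205 205 204 206 204]
 [205 203 204 204 204 204 204 204 204 205 204 203 204 203 203 205 205 203
  204 204 204 203 202 203 204 203]
 [160 161 159 1
[... 811 characters left out ...]
75  79  81
   82  90  81  31  21  22  24  14]
 [ 18  28  27  24  22  67  67  67  68  74  74  72  69  69  70  64  68  64
   71  75  72  34  25  28  33  26]
 [ 84  82  85  83  83  85  81  82  84  85  84  82  80  81  83  81  84  84
   84  83  84  82  82  83  83  86]
 [ 96  96  96  96  96  98  96  97  97  97  98  98  97 101  99  97  97  97
   98  99  97  96  97  97  96  99]
 [106 103 105 106 103 102 107 107 103 106 104 106 106 105 107 105 106 105
  106 106 105 103 105 104 106 104]
 [107 106 105 103 105 105 104 104 108 104 104 106 105 107 105 105 102 108
  105 107 103 106 105 104 103 105]
 [ 97  99  98  95  95  98  98  98 100 100  96 100 100 101  97  99 100  96
   97  98  99  99 101  98  99  99]]
```

jog_arm(increments=[{"tx": -8,"ty": 0,"tz": -6,"wx": 0,"wy": 0,"wz": 0,"gripper": 0.75},{"tx": -16.4,"ty": 0,"tz": -11.5,"wx": 0,"wy": 0,"wz": 0,"gripper": 0.75},{"tx": -20,"ty": 0,"tz": -6,"wx": 0,"wy": 0,"wz": 0,"gripper": 0.75},{"tx": -24,"ty": 0,"tz": -0.6,"wx": 0,"wy": 0,"wz": 0,"gripper": 0.75},{"tx": -28,"ty": 0,"tz": 5,"wx": 0,"wy": 0,"wz": 0,"gripper": 0.75}])

```text
time: 17.87
position: [0.4564, -0.1838, 0.014]
tool_rot: [-2.464, -1.248, -0.777]
ft_force: [0.5, -0.4, 0.3]
grip_width: 0.744
grip_force: 0.0
```

jog_arm(increments=[{"tx": 0,"ty": 0,"tz": 0,"wx": 0,"wy": 0,"wz": 0,"gripper": 0.75},{"tx": -0.6,"ty": 0,"tz": 0.8,"wx": 0,"wy": 0,"wz": 0,"gripper": 0.75},{"tx": -1.2,"ty": 0,"tz": 1.6,"wx": 0,"wy": 0,"wz": 0,"gripper": 0.75},{"tx": -1.7,"ty": 0,"tz": 2.5,"wx": 0,"wy": 0,"wz": 0,"gripper": 0.75},{"tx": -2.3,"ty": 0,"tz": 3.3,"wx": 0,"wy": 0,"wz": 0,"gripper": 0.75}])

```text
time: 18.28
position: [0.4569, -0.1833, 0.0109]
tool_rot: [-2.463, -1.25, -0.778]
ft_force: [-0.2, 0.4, 0.7]
grip_width: 0.749
grip_force: 0.0
```

```bash
python3 - <<'E'
from push import *
P,R=cur();print(P,ctrl.get_state()['ft_force'])
w=vision.get_image('wrist');g=cv2.cvtColor(w['color'],cv2.COLOR_BGR2GRAY); print(w['fx'],w['cy']);print(g[180:262:4,190:240:4])
E
```

```text
[ 0.45690549 -0.18331497  0.01091152] [-0.19244582  0.35934762  0.73938069]
306.10704223995504 209.33963602916916
[[164 164 164 163 164 163 162 163 163 162 162 162 162]
 [109 108 110 109 110 106 106 105 104 105 106 105 106]
 [136 134 130 129 129 123 101 104 102 101 101 101 100]
 [136 132 132 129 128 118 100 104  99 100 102 101 100]
 [144 132 131 131 133 120 102 102 102 101 101 100 101]
 [156 136 133 131 130 115  97  98 103 102 101  98 101]
 [150 150 134 130 130 104 100 102 100  97  99 101  99]
 [150 146 142 129 132 109 102  97  98  97 100  99  99]
 [155 150 151 138 129  99  99  99  98  98  98  98  97]
 [142 150 151 153 131 101 100  98  97  99  99  98  97]
 [150 150 151 155 160 138 103  99  99  99  96  96  97]
 [146 149 150 154 159 158 119  95  98  95  95  95  97]
 [133 128 148 153 158 156 135  97  97  95  98  94  95]
 [138 127 140 150 155 155 119  94  98  93  95  95  92]
 [137 132 141 140 145 146 137  93  98  95  85  89  90]
 [134 129 139 148  44  17  81  60  75  82  84 101  89]
 [146 142 143 101  15  20  33  30  89 145 144 144 142]
 [150 146 134  17  19  27  33  19  86 148 150 150 149]
 [147 138  52  21  17  34  32  23  75 153 149 148 150]
 [135  71  22  18  27  29  25  10  71 150 148 145 146]
 [ 34  15  16  26  32  23  14  16  53 146 111 125 133]]
```

```bash
cat > push2.py <<'E'
from push import *
from scipy.interpolate import CubicHermiteSpline as H
def tool2(p,c=.031,ys=.012,Z=.012,lean=L):
    w=np.r_[T(S,[[p[0],p[1],0]])[0][:2],p[2]+S[2]]
    return T(w,[[-c,ys,Z]])[0],Rt(lean,w[2])
def path(b0,x1,x2,v,first=(),**k): # Hermite to (x1,0,0), stop at x2
    f=H([b0[0],x1],[b0[1],0],[np.tan(b0[2]),0])
    pose=lambda x: np.array([x,f(x),np.arctan(f(x,1))]) if x<x1 else np.array([x,0,0])
    W=[tool2(b0,c=c,**k) for c in first]; x=b0[0]; s=.003
    while x<x2-1e-4:
        r=x2-x; x=min(x2,x+min(s,max(.003,r*.4))); s=min(v,s+.002); W.append(tool2(pose(x),**k))
    return W
E
python3 - <<'E'
from push2 import *
P,R=cur(); b0=np.array([-.315,.0238,-.169])
W=path(b0,-.1,-.15,.012,first=(.048,.044,.040,.036,.033)); print(len(W))
P,R=calls(P,R,W,gripper=.6); print(P)
E
```

```text
24
[{"tx": 1.2, "ty": -15.5, "tz": -0.8, "wx": 0.001, "wy": -0.0, "wz": 0.0, "gripper": 0.6}, {"tx": 4.4, "ty": -15.5, "tz": 1.5, "wx": 0.001, "wy": -0.0, "wz": 0.0, "gripper": 0.6}, {"tx": 7.7, "ty": -15.5, "tz": 3.8, "wx": 0.001, "wy": -0.0, "wz": 0.0, "gripper": 0.6}, {"tx": 11.0, "ty": -15.5, "tz": 6.1, "wx": 0.001, "wy": -0.0, "wz": 0.0, "gripper": 0.6}, {"tx": 13.4, "ty": -15.5, "tz": 7.8, "wx": 0.001, "wy": -0.0, "wz": 0.0, "gripper": 0.6}]
[{"tx": 4.2, "ty": 0.0, "tz": 2.9, "wx": 0.0, "wy": -0.0, "wz": 0.0, "gripper": 0.6}, {"tx": 8.3, "ty": 0.0, "tz": 5.8, "wx": 0.0, "wy": -0.0, "wz": -0.0, "gripper": 0.6}, {"tx": 14.1, "ty": 0.0, "tz": 9.9, "wx": 0.001, "wy": -0.0, "wz": -0.001, "gripper": 0.6}, {"tx": 21.6, "ty": 0.1, "tz": 15.1, "wx": 0.002, "wy": -0.0, "wz": -0.003, "gripper": 0.6}, {"tx": 30.7, "ty": 0.1, "tz": 21.5, "wx": 0.004, "wy": -0.0, "wz": -0.005, "gripper": 0.6}]
[{"tx": 9.9, "ty": 0.1, "tz": 6.9, "wx": 0.002, "wy": -0.0, "wz": -0.004, "gripper": 0.6}, {"tx": 19.8, "ty": 0.2, "tz": 13.9, "wx": 0.005, "wy": -0.0, "wz": -0.008, "gripper": 0.6}, {"tx": 29.7, "ty":
[... 507 characters left out ...]
 -0.024, "gripper": 0.6}, {"tx": 39.2, "ty": 0.3, "tz": 27.5, "wx": 0.024, "wy": -0.0, "wz": -0.034, "gripper": 0.6}, {"tx": 46.3, "ty": 0.2, "tz": 32.5, "wx": 0.029, "wy": -0.0, "wz": -0.041, "gripper": 0.6}]
[{"tx": 4.3, "ty": 0.2, "tz": 3.0, "wx": 0.003, "wy": -0.0, "wz": -0.005, "gripper": 0.6}, {"tx": 6.9, "ty": 0.3, "tz": 4.8, "wx": 0.005, "wy": -0.0, "wz": -0.008, "gripper": 0.6}, {"tx": 9.3, "ty": 0.3, "tz": 6.5, "wx": 0.007, "wy": -0.0, "wz": -0.011, "gripper": 0.6}, {"tx": 10.7, "ty": 0.4, "tz": 7.5, "wx": 0.009, "wy": -0.0, "wz": -0.012, "gripper": 0.6}, {"tx": 10.7, "ty": 0.4, "tz": 7.5, "wx": 0.009, "wy": -0.0, "wz": -0.012, "gripper": 0.6}]
[ 0.54993985 -0.02494638  0.01195527]
```

jog_arm(increments=[{"tx": 0,"ty": -8,"tz": 0,"wx": 0,"wy": 0,"wz": 0,"gripper": 0.6},{"tx": 2,"ty": -15,"tz": 1,"wx": 0.001,"wy": 0,"wz": 0,"gripper": 0.6},{"tx": 7,"ty": -15.5,"tz": 4,"wx": 0.001,"wy": 0,"wz": 0,"gripper": 0.6},{"tx": 11,"ty": -15.5,"tz": 6,"wx": 0.001,"wy": 0,"wz": 0,"gripper": 0.6},{"tx": 13.4,"ty": -15.5,"tz": 7.8,"wx": 0.001,"wy": 0,"wz": 0,"gripper": 0.6}])

```text
time: 18.75
position: [0.454, -0.1608, 0.0126]
tool_rot: [-2.461, -1.251, -0.778]
ft_force: [0.0, -0.8, -0.1]
grip_width: 0.603
grip_force: 0.0
```

jog_arm(increments=[{"tx": 4.2,"ty": 0,"tz": 2.9,"wx": 0,"wy": 0,"wz": 0,"gripper": 0.6},{"tx": 8.3,"ty": 0,"tz": 5.8,"wx": 0,"wy": 0,"wz": 0,"gripper": 0.6},{"tx": 14,"ty": 0,"tz": 9.9,"wx": 0.001,"wy": 0,"wz": -0.001,"gripper": 0.6},{"tx": 21.6,"ty": 0,"tz": 15,"wx": 0.002,"wy": 0,"wz": -0.003,"gripper": 0.6},{"tx": 30.7,"ty": 0,"tz": 21.5,"wx": 0.004,"wy": 0,"wz": -0.005,"gripper": 0.6}])

```text
time: 19.17
position: [0.4759, -0.1319, 0.0121]
tool_rot: [-2.459, -1.256, -0.775]
ft_force: [-2.2, -1.6, 1.2]
grip_width: 0.595
grip_force: 1.5
```

jog_arm(increments=[{"tx": 10,"ty": 0,"tz": 7,"wx": 0.002,"wy": 0,"wz": -0.004,"gripper": 0.6},{"tx": 20,"ty": 0.2,"tz": 14,"wx": 0.005,"wy": 0,"wz": -0.008,"gripper": 0.6},{"tx": 29.7,"ty": 0.2,"tz": 20.8,"wx": 0.009,"wy": 0,"wz": -0.013,"gripper": 0.6},{"tx": 39.5,"ty": 0.2,"tz": 27.7,"wx": 0.013,"wy": 0,"wz": -0.018,"gripper": 0.6},{"tx": 49.4,"ty": 0.2,"tz": 34.6,"wx": 0.017,"wy": 0,"wz": -0.025,"gripper": 0.6}])

```text
time: 19.58
position: [0.5116, -0.0815, 0.0121]
tool_rot: [-2.431, -1.292, -0.767]
ft_force: [-1.6, -2.6, 2.4]
grip_width: 0.604
grip_force: 1.6
```

jog_arm(increments=[{"tx": 9.8,"ty": 0.2,"tz": 6.9,"wx": 0.005,"wy": 0,"wz": -0.007,"gripper": 0.6},{"tx": 19.6,"ty": 0.3,"tz": 13.8,"wx": 0.011,"wy": 0,"wz": -0.015,"gripper": 0.6},{"tx": 29.4,"ty": 0.4,"tz": 20.6,"wx": 0.017,"wy": 0,"wz": -0.024,"gripper": 0.6},{"tx": 37,"ty": 0.3,"tz": 26,"wx": 0.023,"wy": 0,"wz": -0.032,"gripper": 0.6},{"tx": 41,"ty": 0.2,"tz": 29,"wx": 0.026,"wy": 0,"wz": -0.037,"gripper": 0.6}])

```text
time: 20.0
position: [0.54, -0.0396, 0.0119]
tool_rot: [-2.392, -1.344, -0.755]
ft_force: [-1.3, -3.7, 2.3]
grip_width: 0.602
grip_force: 2.0
```

```bash
cat > tubfit.py <<'E'
from push2 import *
def lidfit(cam,x0):
    im=vision.get_image(cam); L=np.array([[44,-54,84],[-44,-54,84],[-44,54,84],[44,54,84]])/1e3
    q=proj(im,T(x0,L)); hsv=cv2.cvtColor(im['color'],cv2.COLOR_BGR2HSV)
    m=((hsv[...,2]>185)&(hsv[...,1]<30)).astype(np.uint8); m=cv2.morphologyEx(m,cv2.MORPH_OPEN,np.ones((3,3),np.uint8))
    n,lab,st,ce=cv2.connectedComponentsWithStats(m); i=np.argmin(np.hypot(*(ce[1:]-q.mean(0)).T)+1e3*(st[1:,4]<200))+1
    cn=max(cv2.findContours((lab==i).astype(np.uint8),cv2.RETR_EXTERNAL,cv2.CHAIN_APPROX_NONE)[0],key=cv2.contourArea)
    cn=cv2.convexHull(cn)
    for e in np.linspace(.02,.12,30):
        a=cv2.approxPolyDP(cn,e*cv2.arcLength(cn,True),True)[:,0].astype(float)
        if len(a)<=4: break
    if len(a)!=4: return None,len(a),st[i]
    from itertools import permutations
    a=a[list(min(permutations(range(4)),key=lambda p:np.sum((a[list(p)]-q)**2)))]
    x,e=fit(im,L,a,x0); return x,e,st[i].tolist()
def tcpin(x):
    P,_=cur(); d=P[:2]-x[:2];c,s=np.cos(x[2]),np.sin(x[2]);return c*d[0]+s*d[1],-s*d[0]+c*d[1]
E
python3 - <<'E'
from tubfit import *
s=ctrl.get_state();P,R=cur();print(s['time'],P,s['ft_force'],s['joint_positions'].round(2))
z=R[:,2];yaw=np.arctan2(z[1],z[0]);x0=np.r_[T([*P[:2],yaw],[[.031,-.012,0]])[0][:2],yaw];print('implied',inS(x0))
for c in('top','wrist'):
    x,e,st=lidfit(c,x0);print(c,e,st); 
    if x is not None: print(inS(x),tcpin(x))
w=vision.get_image('wrist');print([(d['bbox'],d['conf']) for d in vision.spot_in('wrist','sample_bottle')[:2]])
E
```

```text
20.0 [ 0.53996841 -0.03959092  0.01194398] [-1.27267661 -3.69317974  2.33720775] [-0.19  0.31  0.72  2.12 -1.    1.04  0.6 ]
implied [-0.16778865  0.0035737  -0.08434717]
top 1.4910165161442706 [261, 180, 43, 44, 1084]
[-0.17131302  0.00410118 -0.0402858 ] (np.float64(-0.026452025035512028), np.float64(0.013000711720361513))
wrist 4.7653564679305305 [186, 71, 237, 155, 28160]
[-0.16901924  0.00521617 -0.08068682] (np.float64(-0.02996174097163379), np.float64(0.010863188450168544))
[([262.4, 40.1, 371.8, 169.0], 0.73)]
```

```bash
python3 - <<'E'
from push2 import *
P,R=cur(); b0=np.array([-.168,.0045,-.08])
f=H([b0[0],-.06],[b0[1],0],[np.tan(b0[2]),0])
W=[]
for k,x in enumerate([-.164,-.158,-.150,-.140,-.130,-.120,-.110,-.100,-.09,-.08,-.07,-.06,-.05,-.042,-.036,-.032,-.028,-.024,-.021,-.018]):
    p=np.array([x,f(x),np.arctan(f(x,1))]) if x<-.06 else np.array([x,0,0])
    W.append(tool2(p,c=.029,Z=.012+.007*min(1,k/12)))
calls(P,R,W,gripper=.6)
E
```

```text
[{"tx": 6.1, "ty": -0.3, "tz": 3.7, "wx": 0.004, "wy": -0.0, "wz": -0.008, "gripper": 0.6}, {"tx": 11.3, "ty": -0.2, "tz": 6.7, "wx": 0.006, "wy": -0.0, "wz": -0.011, "gripper": 0.6}, {"tx": 18.1, "ty": -0.2, "tz": 10.8, "wx": 0.01, "wy": -0.0, "wz": -0.016, "gripper": 0.6}, {"tx": 26.6, "ty": -0.2, "tz": 16.0, "wx": 0.014, "wy": -0.0, "wz": -0.021, "gripper": 0.6}, {"tx": 35.1, "ty": -0.3, "tz": 21.2, "wx": 0.018, "wy": -0.0, "wz": -0.027, "gripper": 0.6}]
[{"tx": 8.4, "ty": 0.2, "tz": 5.2, "wx": 0.004, "wy": -0.0, "wz": -0.006, "gripper": 0.6}, {"tx": 16.9, "ty": 0.3, "tz": 10.5, "wx": 0.008, "wy": -0.0, "wz": -0.012, "gripper": 0.6}, {"tx": 25.4, "ty": 0.4, "tz": 15.7, "wx": 0.012, "wy": -0.0, "wz": -0.018, "gripper": 0.6}, {"tx": 33.8, "ty": 0.3, "tz": 20.9, "wx": 0.017, "wy": -0.0, "wz": -0.024, "gripper": 0.6}, {"tx": 42.3, "ty": 0.2, "tz": 26.1, "wx": 0.021, "wy": -0.0, "wz": -0.031, "gripper": 0.6}]
[{"tx": 8.4, "ty": 0.2, "tz": 5.2, "wx": 0.005, "wy": -0.0, "wz": -0.007, "gripper": 0.6}, {"tx": 16.8, "ty": 0.3, "tz": 10.4, "wx": 0.01, "wy": -0.0, "wz": -0.013, "gripper": 0.6}, {"tx": 25.4, "ty": 0.2, "tz": 15.7, "wx": 0.01, "wy": -0.0, "wz": -0.013, "gripper": 0.6}, {"tx": 31.9, "ty": 0.0, "tz": 20.3, "wx": 0.01, "wy": -0.0, "wz": -0.013, "gripper": 0.6}, {"tx": 36.8, "ty": -0.1, "tz": 23.7, "wx": 0.01, "wy": -0.0, "wz": -0.013, "gripper": 0.6}]
[{"tx": 3.3, "ty": 0.0, "tz": 2.3, "wx": -0.0, "wy": -0.0, "wz": -0.0, "gripper": 0.6}, {"tx": 6.6, "ty": 0.0, "tz": 4.6, "wx": -0.0, "wy": -0.0, "wz": -0.0, "gripper": 0.6}, {"tx": 9.9, "ty": 0.0, "tz": 6.9, "wx": -0.0, "wy": -0.0, "wz": -0.0, "gripper": 0.6}, {"tx": 12.3, "ty": 0.0, "tz": 8.6, "wx": -0.0, "wy": -0.0, "wz": -0.0, "gripper": 0.6}, {"tx": 14.8, "ty": 0.0, "tz": 10.3, "wx": -0.0, "wy": -0.0, "wz": -0.0, "gripper": 0.6}]
```

jog_arm(increments=[{"tx": 5,"ty": -0.2,"tz": 3,"wx": 0.004,"wy": 0,"wz": -0.006,"gripper": 0.6},{"tx": 11,"ty": -0.2,"tz": 6.7,"wx": 0.006,"wy": 0,"wz": -0.011,"gripper": 0.6},{"tx": 18,"ty": -0.2,"tz": 10.8,"wx": 0.01,"wy": 0,"wz": -0.016,"gripper": 0.6},{"tx": 26.6,"ty": -0.2,"tz": 16,"wx": 0.014,"wy": 0,"wz": -0.021,"gripper": 0.6},{"tx": 35,"ty": -0.3,"tz": 21.2,"wx": 0.018,"wy": 0,"wz": -0.027,"gripper": 0.6}])

```text
time: 20.62
position: [0.5607, -0.0054, 0.0146]
tool_rot: [-2.366, -1.378, -0.747]
ft_force: [0.2, -0.7, 0.1]
grip_width: 0.598
grip_force: 0.8
```

jog_arm(increments=[{"tx": 8.4,"ty": 0.2,"tz": 5.2,"wx": 0.004,"wy": 0,"wz": -0.006,"gripper": 0.6},{"tx": 17,"ty": 0.3,"tz": 10.5,"wx": 0.008,"wy": 0,"wz": -0.012,"gripper": 0.6},{"tx": 25.4,"ty": 0.4,"tz": 15.7,"wx": 0.012,"wy": 0,"wz": -0.018,"gripper": 0.6},{"tx": 32,"ty": 0.3,"tz": 20,"wx": 0.016,"wy": 0,"wz": -0.024,"gripper": 0.6},{"tx": 36,"ty": 0.3,"tz": 22.3,"wx": 0.018,"wy": 0,"wz": -0.027,"gripper": 0.6}])

```text
time: 21.03
position: [0.5819, 0.032, 0.0171]
tool_rot: [-2.337, -1.415, -0.739]
ft_force: [-1.1, -1.2, -0.5]
grip_width: 0.601
grip_force: 0.9
```

```bash
python3 - <<'E'
from tubfit import *
s=ctrl.get_state();P,R=cur();print(s['time'],P,s['ft_force'],s['joint_positions'].round(2))
z=R[:,2];yaw=np.arctan2(z[1],z[0]);x0=np.r_[T([*P[:2],yaw],[[.029,-.012,0]])[0][:2],yaw];print('implied',inS(x0))
x,e,st=lidfit('wrist',x0);print(e,st); 
if x is not None: print(inS(x),tcpin(x))
print([(d['bbox'],d['conf']) for d in vision.spot_in('wrist','sample_bottle')[:2]])
w=vision.get_image('wrist');cv2.imwrite('pics/w9.png',w['color'])
print('rails',proj(w,T(S,[[-.097,-.077,.024],[-.063,-.062,.024],[-.097,.077,.024],[-.063,.062,.024],[-.077,-.1,.172],[-.077,.1,.172]])).round().tolist())
E
```

```text
21.0333 [0.58192502 0.03195336 0.01708704] [-1.09184992 -1.19554719 -0.47910007] [-0.28  0.33  0.65  2.06 -1.02  1.01  0.51]
implied [-0.08618984 -0.00011717 -0.02198085]
57.387444230093294 [187, 147, 236, 74, 14410]
[-0.09709647  0.000647   -0.0194679 ] (np.float64(-0.01751909448690204), np.float64(0.011602002184750757))
[([261.7, 43.2, 369.1, 170.2], 0.6)]
rails [[411.0, 204.0], [383.0, 160.0], [185.0, 208.0], [210.0, 163.0], [729.0, -83.0], [-77.0, -73.0]]
```

View pics/w9.png

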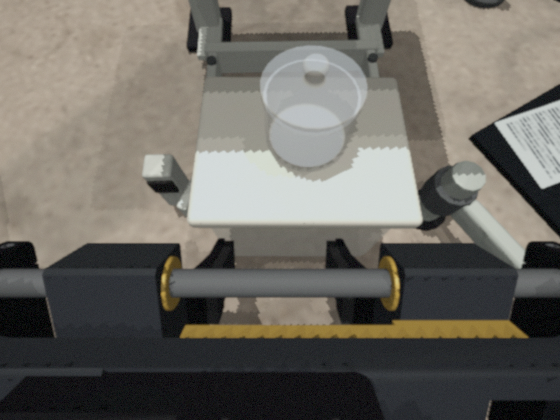

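```bash
python3 - <<'E'
from tubfit import *
w=vision.get_image('wrist');P,R=cur()
L=np.array([[44,-54,84],[-44,-54,84],[-44,54,84],[44,54,84]])/1e3
x,e=fit(w,L,np.array([(402,78),(420,224),(189,224),(207,78)]),[.6,.05,1.1]);print(x,e,inS(x),tcpin(x))
print('hinge top',inS(np.r_[ray(w,466,176,.062)[:2],0]),'catch top',inS(np.r_[ray(w,159,166,.052)[:2],0]),'bottle',inS(np.r_[ray(w,306,135,.084)[:2],0]))
b0=np.array([-.090,0,-.02])
W=[tool2(np.array([q,0,-.02*(k<0)]),c=.029,Z=.019) for k,q in enumerate([-.08,-.072,-.063,-.054,-.046,-.038,-.031,-.025,-.020,-.016])]
calls(P,R,W,gripper=.6)
E
```

```text
[0.60580966 0.05200682 1.07465011] 4.475242577573084 [-8.63152648e-02  8.99786522e-05 -3.36324810e-02] (np.float64(-0.031015252222996018), np.float64(0.011301020532439403))
hinge top [-0.09611005 -0.09302207 -1.10828259] catch top [-0.08064877  0.08612031 -1.10828259] bottle [-0.08155949 -0.00111564 -1.10828259]
[{"tx": 7.8, "ty": 0.3, "tz": 2.7, "wx": 0.014, "wy": 0.0, "wz": -0.017, "gripper": 0.6}, {"tx": 14.4, "ty": 0.1, "tz": 7.3, "wx": 0.014, "wy": 0.0, "wz": -0.017, "gripper": 0.6}, {"tx": 21.7, "ty": -0.1, "tz": 12.4, "wx": 0.014, "wy": 0.0, "wz": -0.017, "gripper": 0.6}, {"tx": 29.1, "ty": -0.3, "tz": 17.6, "wx": 0.014, "wy": 0.0, "wz": -0.017, "gripper": 0.6}, {"tx": 35.7, "ty": -0.5, "tz": 22.2, "wx": 0.014, "wy": 0.0, "wz": -0.017, "gripper": 0.6}]
[{"tx": 6.5, "ty": -0.0, "tz": 4.6, "wx": -0.0, "wy": 0.0, "wz": -0.001, "gripper": 0.6}, {"tx": 12.3, "ty": -0.0, "tz": 8.6, "wx": -0.0, "wy": 0.0, "wz": -0.001, "gripper": 0.6}, {"tx": 17.2, "ty": -0.0, "tz": 12.0, "wx": -0.0, "wy": 0.0, "wz": -0.001, "gripper": 0.6}, {"tx": 21.3, "ty": -0.0, "tz": 14.9, "wx": -0.0, "wy": 0.0, "wz": -0.001, "gripper": 0.6}, {"tx": 24.5, "ty": -0.0, "tz": 17.2, "wx": -0.0, "wy": 0.0, "wz": -0.001, "gripper": 0.6}]
```

jog_arm(increments=[{"tx": 6,"ty": 0.2,"tz": 2.5,"wx": 0.008,"wy": 0,"wz": -0.01,"gripper": 0.6},{"tx": 13,"ty": 0,"tz": 7,"wx": 0.014,"wy": 0,"wz": -0.017,"gripper": 0.6},{"tx": 21,"ty": 0,"tz": 12,"wx": 0.014,"wy": 0,"wz": -0.017,"gripper": 0.6},{"tx": 29,"ty": -0.3,"tz": 17.6,"wx": 0.014,"wy": 0,"wz": -0.017,"gripper": 0.6},{"tx": 35.7,"ty": -0.5,"tz": 22.2,"wx": 0.014,"wy": 0,"wz": -0.017,"gripper": 0.6}])

```text
time: 21.65
position: [0.6011, 0.0693, 0.0194]
tool_rot: [-2.318, -1.436, -0.731]
ft_force: [-0.9, -1.1, -0.7]
grip_width: 0.6
grip_force: 0.9
```

jog_arm(increments=[{"tx": 6.5,"ty": 0,"tz": 4.6,"wx": 0,"wy": 0,"wz": 0,"gripper": 0.6},{"tx": 12.3,"ty": 0,"tz": 8.6,"wx": 0,"wy": 0,"wz": 0,"gripper": 0.6},{"tx": 17.2,"ty": 0,"tz": 12,"wx": 0,"wy": 0,"wz": 0,"gripper": 0.6},{"tx": 21.3,"ty": 0,"tz": 14.9,"wx": 0,"wy": 0,"wz": 0,"gripper": 0.6},{"tx": 23,"ty": 0,"tz": 16.1,"wx": 0,"wy": 0,"wz": 0,"gripper": 0.6}])

```text
time: 22.07
position: [0.6132, 0.0939, 0.0193]
tool_rot: [-2.318, -1.436, -0.731]
ft_force: [-0.5, -2.0, 0.3]
grip_width: 0.6
grip_force: 0.9
```

```bash
python3 - <<'E'
from tubfit import *
s=ctrl.get_state();P,R=cur();print(s['time'],P,s['ft_force'],s['torque'],inS(np.r_[P[:2],np.arctan2(R[1,2],R[0,2])]))
X=np.r_[np.cos(S[2]),np.sin(S[2]),0]; print(R.T@X)
w=vision.get_image('wrist');hsv=cv2.cvtColor(w['color'],cv2.COLOR_BGR2GRAY);print(hsv[190:262:6,176:440:12])
E
```

```text
22.0667 [0.61318367 0.09391188 0.01930454] [-0.45752669 -2.01001753  0.32005424] [-1.0052148   0.53480778  0.01256238] [-0.04552274  0.01218873  0.0014684 ]
[0.81891643 0.00083882 0.57391216]
[[138 143 122 121 120 122 121 124 119 120 122 121 123 121 119 120 122 119
  120 123  92  90]
 [136 144 121 122 121 121 121 124 122 121 122 120 121 122 120 121 120 120
  119 121  96  99]
 [141 140 120 121 122 122 120 119 123 121 124 120 121 123 122 120 118 122
  120 120 104  95]
 [141 132 120 122 124 121 122 123 122 119 119 120 122 121 124 122 120 121
  120 123 113  89]
 [142 126 134 146 149 135 132 146 149 132 127 144 148 132 128 140 148 134
  128 138 144  93]
 [140 138 153 153 152 153 154 153 152 151 153 151 150 150 150 152 151 151
  150 151 147  99]
 [137 139 126 126 128 129 127 126 127 127 126 128 129 130 127 132 130 130
  130 129 125 115]
 [144 145  56  85 115 106 105 107 108 107 106 108 105 108 103 107 111 114
   60  76 119 114]
 [141 139 131  84  85 104 105 103 107 107 106 107 104 103 107 103 113 110
  104 121 120 113]
 [ 25 129 139  84  16 106 104 103 104 100 103 106 103  21  27 104 111  59
   28  28  27  23]
 [ 20 137 136  30  21  99 103 102 107 101 103 101 103  17  10 105  98  36
   26  27  22  26]
 [ 39 138 109   6  20  94  96  94 100  93  98  99  97  20  15  98  91  27
   26  33  37  30]]
```

jog_arm(increments=[{"tx": 1.6,"ty": 0,"tz": 1.1,"wx": 0,"wy": 0,"wz": 0,"gripper": 0.6},{"tx": 4,"ty": 0,"tz": 2.8,"wx": 0,"wy": 0,"wz": 0,"gripper": 0.6},{"tx": 6.5,"ty": 0,"tz": 4.6,"wx": 0,"wy": 0,"wz": 0,"gripper": 0.6},{"tx": 8.2,"ty": 0,"tz": 5.7,"wx": 0,"wy": 0,"wz": 0,"gripper": 0.6},{"tx": 9,"ty": 0,"tz": 6.3,"wx": 0,"wy": 0,"wz": 0,"gripper": 0.6}])

```text
time: 22.53
position: [0.6182, 0.1029, 0.0194]
tool_rot: [-2.319, -1.435, -0.732]
ft_force: [-0.1, -1.5, -0.4]
grip_width: 0.596
grip_force: 0.9
```

jog_arm(increments=[{"tx": 0.8,"ty": 0,"tz": 0.6,"wx": 0,"wy": 0,"wz": 0,"gripper": 0.6},{"tx": 1.6,"ty": 0,"tz": 1.1,"wx": 0,"wy": 0,"wz": 0,"gripper": 0.6},{"tx": 2.4,"ty": 0,"tz": 1.7,"wx": 0,"wy": 0,"wz": 0,"gripper": 0.6},{"tx": 2.4,"ty": 0,"tz": 1.7,"wx": 0,"wy": 0,"wz": 0,"gripper": 0.6},{"tx": 2.4,"ty": 0,"tz": 1.7,"wx": 0,"wy": 0,"wz": 0,"gripper": 0.6}])

```text
time: 22.95
position: [0.6193, 0.1053, 0.0192]
tool_rot: [-2.319, -1.435, -0.731]
ft_force: [-0.2, -0.9, -0.8]
grip_width: 0.6
grip_force: 0.6
```

jog_arm(increments=[{"tx": 0.6,"ty": 0,"tz": 0.4,"wx": 0,"wy": 0,"wz": 0,"gripper": 0.6},{"tx": 1.2,"ty": 0,"tz": 0.8,"wx": 0,"wy": 0,"wz": 0,"gripper": 0.6},{"tx": 1.8,"ty": 0,"tz": 1.2,"wx": 0,"wy": 0,"wz": 0,"gripper": 0.6},{"tx": 2.4,"ty": 0,"tz": 1.7,"wx": 0,"wy": 0,"wz": 0,"gripper": 0.6},{"tx": 2.4,"ty": 0,"tz": 1.7,"wx": 0,"wy": 0,"wz": 0,"gripper": 0.6}])

```text
time: 23.37
position: [0.6207, 0.1081, 0.0193]
tool_rot: [-2.319, -1.435, -0.731]
ft_force: [-1.0, -2.6, 0.6]
grip_width: 0.597
grip_force: 0.8
```

```bash
python3 - <<'E'
from tubfit import *
s=ctrl.get_state();P,R=cur();print(P,s['ft_force'],inS(np.r_[P[:2],np.arctan2(R[1,2],R[0,2])]))
E
```

```text
[0.62066297 0.10813348 0.01929651] [-0.95611744 -2.63068842  0.5756123 ] [-0.02945809  0.01184092  0.000328  ]
```

jog_arm(increments=[{"tx": 0.6,"ty": 0,"tz": 0.4,"wx": 0,"wy": 0,"wz": 0,"gripper": 0.6},{"tx": 1.2,"ty": 0,"tz": 0.8,"wx": 0,"wy": 0,"wz": 0,"gripper": 0.6},{"tx": 1.8,"ty": 0,"tz": 1.2,"wx": 0,"wy": 0,"wz": 0,"gripper": 0.6},{"tx": 1.8,"ty": 0,"tz": 1.2,"wx": 0,"wy": 0,"wz": 0,"gripper": 0.6},{"tx": 1.8,"ty": 0,"tz": 1.2,"wx": 0,"wy": 0,"wz": 0,"gripper": 0.6}])

```text
time: 23.78
position: [0.6215, 0.11, 0.0193]
tool_rot: [-2.319, -1.435, -0.731]
ft_force: [-0.3, -0.8, -0.2]
grip_width: 0.601
grip_force: 0.7
```

jog_arm(increments=[{"tx": 0.6,"ty": 0,"tz": 0.4,"wx": 0,"wy": 0,"wz": 0,"gripper": 0.6},{"tx": 1.2,"ty": 0,"tz": 0.8,"wx": 0,"wy": 0,"wz": 0,"gripper": 0.6},{"tx": 1.6,"ty": 0,"tz": 1.1,"wx": 0,"wy": 0,"wz": 0,"gripper": 0.6},{"tx": 1.6,"ty": 0,"tz": 1.1,"wx": 0,"wy": 0,"wz": 0,"gripper": 0.6},{"tx": 1.6,"ty": 0,"tz": 1.1,"wx": 0,"wy": 0,"wz": 0,"gripper": 0.6}])

```text
time: 24.2
position: [0.6224, 0.1105, 0.0192]
tool_rot: [-2.321, -1.434, -0.731]
ft_force: [-1.7, -4.6, 0.6]
grip_width: 0.597
grip_force: 2.5
```

jog_arm(increments=[{"tx": 0.4,"ty": 0,"tz": 0.3,"wx": 0,"wy": 0,"wz": 0,"gripper": 0.6},{"tx": 0.8,"ty": 0,"tz": 0.6,"wx": 0,"wy": 0,"wz": 0,"gripper": 0.6},{"tx": 1.2,"ty": 0,"tz": 0.8,"wx": 0,"wy": 0,"wz": 0,"gripper": 0.6},{"tx": 1.2,"ty": 0,"tz": 0.8,"wx": 0,"wy": 0,"wz": 0,"gripper": 0.6},{"tx": 1.2,"ty": 0,"tz": 0.8,"wx": 0,"wy": 0,"wz": 0,"gripper": 0.6}])

```text
time: 24.62
position: [0.6226, 0.1106, 0.0189]
tool_rot: [-2.322, -1.434, -0.73]
ft_force: [-6.0, -7.5, 3.4]
grip_width: 0.607
grip_force: 4.4
```

```bash
python3 - <<'E'
from tubfit import *
s=ctrl.get_state();P,R=cur();print(P,s['ft_force'],s['torque'],inS(np.r_[P[:2],np.arctan2(R[1,2],R[0,2])]))
w=vision.get_image('wrist');g=cv2.cvtColor(w['color'],cv2.COLOR_BGR2GRAY).astype(int)
# near lid edge: strongest dark-going step per column below v=190
for u in range(200,415,15):
    c=g[195:250,u]; d=c[3:]-c[:-3]; print(u,196+int(np.argmin(d)),d.min(),end='; ')
L=np.array([[44,-54,84],[-44,-54,84],[-44,54,84],[44,54,84],[-44,-54,75],[-44,54,75]])/1e3
print(proj(w,T(S,L)).round(1))
E
```

```text
[0.62255054 0.11064673 0.01885678] [-5.96437304 -7.49691473  3.40156563] [-1.64440655  1.1814336   0.20679353] [-0.02636666  0.01127308 -0.00158176]
200 242 -5; 215 236 -3; 230 205 -37; 245 204 -3; 260 226 -5; 275 203 -4; 290 203 -19; 305 236 -5; 320 199 -3; 335 206 -43; 350 244 -4; 365 237 -5; 380 242 -4; 395 204 -36; 410 247 -4; [[397.5  82.4]
 [422.4 235.5]
 [188.5 236. ]
 [203.9  82.9]
 [414.4 240.2]
 [193.7 240.7]]
```

```bash
python3 - <<'E'
from tubfit import *
P,R=cur();X=np.r_[np.cos(S[2]),np.sin(S[2]),0];R2=Rt(L)
t=vision.get_image('top');print('mats',[ray(t,u,v,0)[:2].round(3) for u,v in((287,85),(265,142),(335,90),(318,138))])
a=P-.06*X; b1=a-.10*R2[:,2]; 
P1,R1=calls(P,R,lin(P,R,a,R2,5)+[(b1,R2)]*5,gripper=.6)
st=hand(2.48,.062)
print(st)
E
```

```text
mats [array([ 0.958, -0.041]), array([0.768, 0.03 ]), array([ 0.94 , -0.196]), array([ 0.781, -0.139])]
[{"tx": -9.8, "ty": 0.0, "tz": -6.9, "wx": 0.0, "wy": 0.0, "wz": -0.0, "gripper": 0.6}, {"tx": -19.7, "ty": 0.0, "tz": -13.7, "wx": 0.0, "wy": 0.001, "wz": -0.001, "gripper": 0.6}, {"tx": -29.5, "ty": 0.1, "tz": -20.6, "wx": 0.001, "wy": 0.001, "wz": -0.001, "gripper": 0.6}, {"tx": -39.4, "ty": 0.1, "tz": -27.5, "wx": 0.001, "wy": 0.002, "wz": -0.001, "gripper": 0.6}, {"tx": -49.2, "ty": 0.1, "tz": -34.3, "wx": 0.001, "wy": 0.002, "wz": -0.002, "gripper": 0.6}]
[{"tx": -0.0, "ty": 0.0, "tz": -100.0, "wx": -0.0, "wy": -0.0, "wz": 0.0, "gripper": 0.6}, {"tx": -0.0, "ty": 0.0, "tz": -100.0, "wx": -0.0, "wy": -0.0, "wz": 0.0, "gripper": 0.6}, {"tx": -0.0, "ty": 0.0, "tz": -100.0, "wx": -0.0, "wy": -0.0, "wz": 0.0, "gripper": 0.6}, {"tx": -0.0, "ty": 0.0, "tz": -100.0, "wx": -0.0, "wy": -0.0, "wz": 0.0, "gripper": 0.6}, {"tx": -0.0, "ty": 0.0, "tz": -100.0, "wx": -0.0, "wy": -0.0, "wz": 0.0, "gripper": 0.6}]
[ 0.73671177 -0.10191094  0.062     ]
```

jog_arm(increments=[{"tx": -5,"ty": 0,"tz": -3.5,"wx": 0,"wy": 0,"wz": 0,"gripper": 0.6},{"tx": -15,"ty": 0,"tz": -10.5,"wx": 0,"wy": 0,"wz": 0,"gripper": 0.6},{"tx": -27,"ty": 0,"tz": -19,"wx": 0,"wy": 0,"wz": 0,"gripper": 0.6},{"tx": -39,"ty": 0,"tz": -27.5,"wx": 0,"wy": 0,"wz": 0,"gripper": 0.6},{"tx": -49,"ty": 0,"tz": -34,"wx": 0,"wy": 0,"wz": 0,"gripper": 0.6}])

```text
time: 25.13
position: [0.5959, 0.0575, 0.0193]
tool_rot: [-2.321, -1.433, -0.732]
ft_force: [0.8, -0.1, 0.5]
grip_width: 0.602
grip_force: 0.0
```

jog_arm(increments=[{"tx": 0,"ty": 0,"tz": -25,"wx": 0,"wy": 0,"wz": 0,"gripper": 0.3},{"tx": 0,"ty": 0,"tz": -50,"wx": 0,"wy": 0,"wz": 0,"gripper": 0.2},{"tx": 0,"ty": 0,"tz": -75,"wx": 0,"wy": 0,"wz": 0,"gripper": 0},{"tx": 0,"ty": 0,"tz": -100,"wx": 0,"wy": 0,"wz": 0,"gripper": 0},{"tx": 0,"ty": 0,"tz": -100,"wx": 0,"wy": 0,"wz": 0,"gripper": 0}])

```text
time: 25.55
position: [0.5727, 0.0029, 0.1054]
tool_rot: [-2.325, -1.431, -0.741]
ft_force: [1.2, -0.3, -0.3]
grip_width: 0.305
grip_force: 0.0
```

```bash
python3 - <<'E'
from tubfit import *
P,R=cur();R2=Rt(L)
w=vision.get_image('wrist');g=cv2.GaussianBlur(cv2.cvtColor(w['color'],cv2.COLOR_BGR2GRAY),(3,3),0).astype(int);cv2.imwrite('pics/w10.png',w['color'])
# expected features: lid near edge (top & bottom), body bottom edge
for nm,x,z,h in(('lidtop',-.044,.084,.054),('lidbot',-.044,.075,.054),('base',-.04,0,.05)):
    for y in np.linspace(-h+.006,h-.006,7):
        u,v=proj(w,T(S,[[x,y,z]]))[0]
        ui=int(round(u)); v0=max(int(v)-14,2); c=g[v0:v0+28,ui]; d=c[2:]-c[:-2]; k=np.argmax(np.abs(d))
        print(nm,ui,round(v,1),'meas',v0+1+k,d[k],end=' | ')
    print()
print([(np.round(d['bbox']),d['conf']) for n in('tub','sample_bottle') for d in vision.spot_in('wrist',n)[:2]])
print('bottle pred',proj(w,T(S,[[0,0,.084],[0,0,.132]])))
st=hand(2.48,.062); hi=st+[0,0,.13]
P,R=calls(P,R,[(np.array([*P[:2],.20]),R2)]*5+lin(np.array([*P[:2],.20]),R2,hi,R2,10)+lin(hi,R2,st,R2,5),gripper=0)
E
```

```text
lidtop 344 127.4 meas 128 -12 | lidtop 326 127.4 meas 131 12 | lidtop 307 127.5 meas 128 -9 | lidtop 289 127.5 meas 128 -10 | lidtop 270 127.6 meas 132 11 | lidtop 251 127.7 meas 128 -9 | lidtop 233 127.7 meas 130 -12 | 
lidbot 342 133.4 meas 129 -12 | lidbot 324 133.4 meas 128 -10 | lidbot 306 133.5 meas 128 -9 | lidbot 288 133.5 meas 132 11 | lidbot 270 133.6 meas 132 11 | lidbot 252 133.7 meas 128 -10 | lidbot 234 133.7 meas 129 -11 | 
base 325 168.6 meas 166 3 | base 312 168.7 meas 168 8 | base 299 168.7 meas 168 6 | base 286 168.8 meas 168 7 | base 273 168.8 meas 168 8 | base 260 168.9 meas 167 4 | base 247 168.9 meas 168 6 | 
[(array([267.,  78., 312., 103.]), 0.75)]
bottle pred [[287.84547204  86.38883319]
 [289.73541528  41.1122878 ]]
[{"tx": 54.5, "ty": 0.6, "tz": -77.4, "wx": 0.009, "wy": -0.003, "wz": -0.002, "gripper": 0}, {"tx": 54.5, "ty": 0.6, "tz": -77.4, "wx": 0.009, "wy": -0.003, "wz": -0.002, "gripper": 0}, {"tx": 54.5, "ty": 0.6, "tz": -77.4, "wx": 0.009, "wy": -0.003, "wz": -0.002, "gripper": 0}, {"tx": 54.5, "ty": 0.6, "tz": -77.4, "wx": 0.009, "wy": -0.003, "wz
[... 719 characters left out ...]
 0}, {"tx": -6.5, "ty": 58.0, "tz": -1.6, "wx": -0.0, "wy": 0.0, "wz": 0.0, "gripper": 0}, {"tx": -8.6, "ty": 77.4, "tz": -2.1, "wx": -0.0, "wy": 0.0, "wz": 0.0, "gripper": 0}, {"tx": -10.8, "ty": 96.8, "tz": -2.6, "wx": -0.0, "wy": 0.0, "wz": 0.0, "gripper": 0}]
[{"tx": -14.9, "ty": -0.0, "tz": 21.3, "wx": -0.0, "wy": 0.0, "wz": 0.0, "gripper": 0}, {"tx": -29.8, "ty": -0.0, "tz": 42.6, "wx": -0.0, "wy": 0.0, "wz": 0.0, "gripper": 0}, {"tx": -44.7, "ty": -0.0, "tz": 63.9, "wx": -0.0, "wy": 0.0, "wz": 0.0, "gripper": 0}, {"tx": -59.6, "ty": -0.0, "tz": 85.2, "wx": -0.0, "wy": 0.0, "wz": 0.0, "gripper": 0}, {"tx": -74.5, "ty": -0.1, "tz": 106.5, "wx": -0.0, "wy": 0.0, "wz": 0.0, "gripper": 0}]
```

jog_arm(increments=[{"tx": 11,"ty": 0,"tz": -16,"wx": 0,"wy": 0,"wz": 0,"gripper": 0},{"tx": 22,"ty": 0,"tz": -32,"wx": 0.003,"wy": 0,"wz": 0,"gripper": 0},{"tx": 33,"ty": 0,"tz": -47,"wx": 0.006,"wy": 0,"wz": 0,"gripper": 0},{"tx": 44,"ty": 0,"tz": -62,"wx": 0.009,"wy": -0.003,"wz": -0.002,"gripper": 0},{"tx": 54,"ty": 0.6,"tz": -77,"wx": 0.009,"wy": -0.003,"wz": -0.002,"gripper": 0}])

```text
time: 26.12
position: [0.5707, 0.0095, 0.1942]
tool_rot: [-2.311, -1.44, -0.717]
ft_force: [0.4, 0.3, 0.3]
grip_width: 0.005
grip_force: 0.0
```

jog_arm(increments=[{"tx": -2,"ty": 19,"tz": 0,"wx": 0,"wy": 0,"wz": 0,"gripper": 0},{"tx": -4,"ty": 39,"tz": -1,"wx": 0,"wy": 0,"wz": 0,"gripper": 0},{"tx": -6,"ty": 58,"tz": -1.5,"wx": 0,"wy": 0,"wz": 0,"gripper": 0},{"tx": -9,"ty": 77,"tz": -2,"wx": 0,"wy": 0,"wz": 0,"gripper": 0},{"tx": -11,"ty": 97,"tz": -2.6,"wx": 0,"wy": 0,"wz": 0,"gripper": 0}])

```text
time: 26.53
position: [0.6538, -0.043, 0.1879]
tool_rot: [-2.311, -1.439, -0.717]
ft_force: [0.3, -0.4, 0.7]
grip_width: 0.008
grip_force: 0.0
```

jog_arm(increments=[{"tx": -2,"ty": 19,"tz": 0,"wx": 0,"wy": 0,"wz": 0,"gripper": 0},{"tx": -4,"ty": 39,"tz": -1,"wx": 0,"wy": 0,"wz": 0,"gripper": 0},{"tx": -6,"ty": 58,"tz": -1.5,"wx": 0,"wy": 0,"wz": 0,"gripper": 0},{"tx": -9,"ty": 77,"tz": -2,"wx": 0,"wy": 0,"wz": 0,"gripper": 0},{"tx": -11,"ty": 97,"tz": -2.6,"wx": 0,"wy": 0,"wz": 0,"gripper": 0}])

```text
time: 26.95
position: [0.7364, -0.0952, 0.1825]
tool_rot: [-2.311, -1.438, -0.717]
ft_force: [-0.4, 0.6, -0.0]
grip_width: 0.01
grip_force: 0.0
```

```bash
python3 - <<'E'
from tubfit import *
P,R=cur();R2=Rt(L);print(P,ctrl.get_state()['joint_positions'].round(2),ctrl.get_state()['ft_force'])
w=vision.get_image('wrist');print([(np.round(d['bbox']),d['conf']) for d in vision.spot_in('wrist','gate')[:2]])
ge=lambda a:T(S,[[-.095-.187*np.sin(a),-.095+.187*np.cos(a),.038]])[0]
for a in(2.0,2.1,2.2):print(a,proj(w,[hand(a,.107),ge(a)]).round().tolist())
st=hand(2.50,.062)
W=lin(P,R,st,R2,5)+[(hand(a,.062),R2) for a in np.linspace(2.50,.45,31)[1:]]
calls(P,R,W,gripper=0)
E
```

```text
[ 0.73635733 -0.09519017  0.18247619] [-0.08  0.56  0.72  1.41 -0.97  1.47  0.31] [-0.44201897  0.64531831 -0.04183342]
[(array([197., 203., 230., 243.]), 0.78)]
2.0 [[236.0, 301.0], [272.0, 372.0]]
2.1 [[248.0, 295.0], [288.0, 363.0]]
2.2 [[259.0, 288.0], [303.0, 352.0]]
[{"tx": -14.4, "ty": 1.2, "tz": 19.3, "wx": -0.003, "wy": 0.001, "wz": 0.0, "gripper": 0}, {"tx": -28.9, "ty": 2.4, "tz": 38.6, "wx": -0.005, "wy": 0.001, "wz": 0.0, "gripper": 0}, {"tx": -43.3, "ty": 3.6, "tz": 57.9, "wx": -0.008, "wy": 0.002, "wz": 0.0, "gripper": 0}, {"tx": -57.7, "ty": 4.8, "tz": 77.2, "wx": -0.011, "wy": 0.002, "wz": 0.001, "gripper": 0}, {"tx": -72.1, "ty": 6.0, "tz": 96.5, "wx": -0.014, "wy": 0.003, "wz": 0.001, "gripper": 0}]
[{"tx": -5.1, "ty": -4.9, "tz": -3.5, "wx": 0.0, "wy": -0.0, "wz": -0.0, "gripper": 0}, {"tx": -9.8, "ty": -10.3, "tz": -6.8, "wx": 0.0, "wy": -0.0, "wz": -0.0, "gripper": 0}, {"tx": -14.2, "ty": -16.0, "tz": -9.9, "wx": 0.0, "wy": -0.0, "wz": -0.0, "gripper": 0}, {"tx": -18.3, "ty": -22.0, "tz": -12.8, "wx": 0.0, "wy": -0.0, "wz": -0.0, "gripper": 0}, {"tx": -22.1, "ty
[... 1553 characters left out ...]
0}, {"tx": 9.9, "ty": -20.2, "tz": 6.9, "wx": 0.0, "wy": -0.0, "wz": -0.0, "gripper": 0}, {"tx": 13.9, "ty": -26.3, "tz": 9.7, "wx": 0.0, "wy": -0.0, "wz": -0.0, "gripper": 0}, {"tx": 18.3, "ty": -32.1, "tz": 12.8, "wx": 0.0, "wy": -0.0, "wz": -0.0, "gripper": 0}]
[{"tx": 4.6, "ty": -5.4, "tz": 3.2, "wx": 0.0, "wy": -0.0, "wz": -0.0, "gripper": 0}, {"tx": 9.6, "ty": -10.4, "tz": 6.7, "wx": 0.0, "wy": -0.0, "wz": -0.0, "gripper": 0}, {"tx": 14.8, "ty": -14.9, "tz": 10.4, "wx": 0.0, "wy": -0.0, "wz": -0.0, "gripper": 0}, {"tx": 20.3, "ty": -19.1, "tz": 14.2, "wx": 0.0, "wy": -0.0, "wz": -0.0, "gripper": 0}, {"tx": 26.0, "ty": -22.7, "tz": 18.2, "wx": 0.0, "wy": -0.0, "wz": -0.0, "gripper": 0}]
```

```bash
python3 - <<'E'
from tubfit import *
P,R=cur();R2=Rt(L);X=np.r_[np.cos(S[2]),np.sin(S[2]),0]
W=lin(P,R,hand(2.55,.052)+.015*X,R2,5)+[(hand(a,.052)+.015*X,R2) for a in np.linspace(2.55,.5,26)[1:]]
calls(P,R,W,gripper=0)
E
```

```text
[{"tx": -12.0, "ty": 1.6, "tz": 23.1, "wx": -0.002, "wy": 0.001, "wz": -0.0, "gripper": 0}, {"tx": -24.1, "ty": 3.3, "tz": 46.2, "wx": -0.005, "wy": 0.002, "wz": -0.0, "gripper": 0}, {"tx": -36.1, "ty": 4.9, "tz": 69.4, "wx": -0.007, "wy": 0.003, "wz": -0.0, "gripper": 0}, {"tx": -48.1, "ty": 6.6, "tz": 92.5, "wx": -0.01, "wy": 0.004, "wz": -0.0, "gripper": 0}, {"tx": -60.2, "ty": 8.2, "tz": 115.6, "wx": -0.012, "wy": 0.005, "wz": -0.0, "gripper": 0}]
[{"tx": -6.2, "ty": -5.5, "tz": -4.4, "wx": -0.0, "wy": -0.0, "wz": -0.0, "gripper": 0}, {"tx": -12.0, "ty": -11.7, "tz": -8.4, "wx": -0.0, "wy": -0.0, "wz": -0.0, "gripper": 0}, {"tx": -17.4, "ty": -18.5, "tz": -12.2, "wx": -0.0, "wy": -0.0, "wz": -0.0, "gripper": 0}, {"tx": -22.4, "ty": -25.7, "tz": -15.7, "wx": -0.0, "wy": -0.0, "wz": -0.0, "gripper": 0}, {"tx": -26.8, "ty": -33.4, "tz": -18.8, "wx": -0.0, "wy": -0.0, "wz": -0.0, "gripper": 0}]
[{"tx": -3.9, "ty": -8.2, "tz": -2.7, "wx": -0.0, "wy": -0.0, "wz": -0.0, "gripper": 0}, {"tx": -7.2, "ty": -16.7, "tz": -5.0, "wx": -0.0, "wy": -0.0, "wz": -0.0, "gripper": 0}, {"tx": -10.0, 
[... 876 characters left out ...]
: 8.4, "ty": -26.2, "tz": 5.9, "wx": -0.0, "wy": -0.0, "wz": -0.0, "gripper": 0}, {"tx": 12.4, "ty": -34.3, "tz": 8.7, "wx": -0.0, "wy": -0.0, "wz": -0.0, "gripper": 0}, {"tx": 16.9, "ty": -42.0, "tz": 11.8, "wx": -0.0, "wy": -0.0, "wz": -0.0, "gripper": 0}]
[{"tx": 5.0, "ty": -7.2, "tz": 3.5, "wx": -0.0, "wy": -0.0, "wz": -0.0, "gripper": 0}, {"tx": 10.4, "ty": -13.9, "tz": 7.4, "wx": -0.0, "wy": -0.0, "wz": -0.0, "gripper": 0}, {"tx": 16.3, "ty": -20.0, "tz": 11.5, "wx": -0.0, "wy": -0.0, "wz": -0.0, "gripper": 0}, {"tx": 22.6, "ty": -25.5, "tz": 15.9, "wx": -0.0, "wy": -0.0, "wz": -0.0, "gripper": 0}, {"tx": 29.2, "ty": -30.3, "tz": 20.5, "wx": -0.0, "wy": -0.0, "wz": -0.0, "gripper": 0}]
```

```bash
python3 - <<'E'
from tubfit import *
P,R=cur();X=np.r_[np.cos(S[2]),np.sin(S[2]),0]
def tl(a):
    k=np.clip((1.3-a)/.95,0,1); return hand(a,.06-.008*k)+.015*k*X, Rt(k*L)
s0,R0=tl(2.55)
W=lin(P,R,s0+[0,0,.12],R0,5)+lin(s0+[0,0,.12],R0,s0,R0,5)+[tl(a) for a in np.linspace(2.55,.45,26)[1:]]
calls(P,R,W,gripper=0)
E
```

```text
[{"tx": 0.1, "ty": 1.4, "tz": 0.4, "wx": -0.002, "wy": -0.121, "wz": 0.001, "gripper": 0}, {"tx": 0.2, "ty": 2.7, "tz": 0.7, "wx": -0.005, "wy": -0.242, "wz": 0.001, "gripper": 0}, {"tx": 0.2, "ty": 4.1, "tz": 1.1, "wx": -0.007, "wy": -0.364, "wz": 0.002, "gripper": 0}, {"tx": 0.3, "ty": 5.5, "tz": 1.5, "wx": -0.009, "wy": -0.485, "wz": 0.003, "gripper": 0}, {"tx": 0.4, "ty": 6.8, "tz": 1.9, "wx": -0.012, "wy": -0.606, "wz": 0.004, "gripper": 0}]
[{"tx": -0.0, "ty": 0.0, "tz": 24.0, "wx": 0.0, "wy": -0.0, "wz": -0.0, "gripper": 0}, {"tx": -0.0, "ty": 0.0, "tz": 48.0, "wx": 0.0, "wy": -0.0, "wz": -0.0, "gripper": 0}, {"tx": -0.0, "ty": 0.0, "tz": 72.0, "wx": 0.0, "wy": -0.0, "wz": -0.0, "gripper": 0}, {"tx": -0.0, "ty": 0.0, "tz": 96.0, "wx": 0.0, "wy": -0.0, "wz": -0.0, "gripper": 0}, {"tx": -0.0, "ty": 0.0, "tz": 120.0, "wx": 0.0, "wy": -0.0, "wz": -0.0, "gripper": 0}]
[{"tx": -7.8, "ty": -5.7, "tz": -0.0, "wx": 0.0, "wy": -0.0, "wz": -0.0, "gripper": 0}, {"tx": -15.1, "ty": -12.0, "tz": -0.0, "wx": 0.0, "wy": -0.0, "wz": -0.0, "gripper": 0}, {"tx": -21.8, "ty": -19.0, "tz": -0.0, "
[... 1285 characters left out ...]
x": 15.4, "ty": -26.5, "tz": 2.3, "wx": 0.0, "wy": 0.162, "wz": -0.0, "gripper": 0}, {"tx": 22.0, "ty": -34.6, "tz": 3.0, "wx": 0.0, "wy": 0.216, "wz": -0.0, "gripper": 0}, {"tx": 29.2, "ty": -42.3, "tz": 3.8, "wx": 0.0, "wy": 0.27, "wz": -0.0, "gripper": 0}]
[{"tx": 7.4, "ty": -7.1, "tz": 2.8, "wx": 0.0, "wy": 0.055, "wz": -0.0, "gripper": 0}, {"tx": 15.3, "ty": -13.6, "tz": 5.8, "wx": 0.0, "wy": 0.109, "wz": -0.0, "gripper": 0}, {"tx": 23.7, "ty": -19.5, "tz": 8.9, "wx": 0.0, "wy": 0.163, "wz": -0.0, "gripper": 0}, {"tx": 32.6, "ty": -24.8, "tz": 12.1, "wx": 0.0, "wy": 0.217, "wz": -0.0, "gripper": 0}, {"tx": 41.9, "ty": -29.4, "tz": 15.5, "wx": 0.0, "wy": 0.271, "wz": -0.0, "gripper": 0}]
```

jog_arm(increments=[{"tx": 0,"ty": 1.4,"tz": 0,"wx": -0.002,"wy": -0.121,"wz": 0,"gripper": 0},{"tx": 0,"ty": 2.7,"tz": 0.7,"wx": -0.005,"wy": -0.242,"wz": 0.001,"gripper": 0},{"tx": 0,"ty": 4,"tz": 1,"wx": -0.007,"wy": -0.364,"wz": 0.002,"gripper": 0},{"tx": 0,"ty": 5.5,"tz": 1.5,"wx": -0.009,"wy": -0.485,"wz": 0.003,"gripper": 0},{"tx": 0.4,"ty": 7,"tz": 2,"wx": -0.012,"wy": -0.606,"wz": 0.004,"gripper": 0}])

```text
time: 27.47
position: [0.7429, -0.0974, 0.1846]
tool_rot: [2.668, 1.65, 0.0]
ft_force: [0.2, 0.0, -1.2]
grip_width: 0.006
grip_force: 0.0
```

jog_arm(increments=[{"tx": 0,"ty": 0,"tz": 24,"wx": 0,"wy": 0,"wz": 0,"gripper": 0},{"tx": 0,"ty": 0,"tz": 48,"wx": 0,"wy": 0,"wz": 0,"gripper": 0},{"tx": 0,"ty": 0,"tz": 72,"wx": 0,"wy": 0,"wz": 0,"gripper": 0},{"tx": 0,"ty": 0,"tz": 96,"wx": 0,"wy": 0,"wz": 0,"gripper": 0},{"tx": 0,"ty": 0,"tz": 119,"wx": 0,"wy": 0,"wz": 0,"gripper": 0}])

```text
time: 27.88
position: [0.7421, -0.0964, 0.0619]
tool_rot: [-2.67, -1.654, -0.002]
ft_force: [0.3, -0.3, 0.2]
grip_width: 0.008
grip_force: 0.0
```

jog_arm(increments=[{"tx": -8,"ty": -6,"tz": 0,"wx": 0,"wy": 0,"wz": 0,"gripper": 0},{"tx": -15,"ty": -12,"tz": 0,"wx": 0,"wy": 0,"wz": 0,"gripper": 0},{"tx": -22,"ty": -19,"tz": 0,"wx": 0,"wy": 0,"wz": 0,"gripper": 0},{"tx": -28,"ty": -26.4,"tz": 0,"wx": 0,"wy": 0,"wz": 0,"gripper": 0},{"tx": -33.4,"ty": -34.4,"tz": 0,"wx": 0,"wy": 0,"wz": 0,"gripper": 0}])

```text
time: 28.3
position: [0.6963, -0.1115, 0.0631]
tool_rot: [-2.671, -1.653, -0.003]
ft_force: [1.4, -0.5, -0.5]
grip_width: 0.006
grip_force: 0.3
```

jog_arm(increments=[{"tx": -4.8,"ty": -8.4,"tz": 0,"wx": 0,"wy": 0,"wz": 0,"gripper": 0},{"tx": -8.8,"ty": -17.2,"tz": 0,"wx": 0,"wy": 0,"wz": 0,"gripper": 0},{"tx": -12,"ty": -26,"tz": 0,"wx": 0,"wy": 0,"wz": 0,"gripper": 0},{"tx": -14.7,"ty": -35.5,"tz": 0,"wx": 0,"wy": 0,"wz": 0,"gripper": 0},{"tx": -16.4,"ty": -45,"tz": 0,"wx": 0,"wy": 0,"wz": 0,"gripper": 0}])

```text
time: 28.72
position: [0.6488, -0.1058, 0.0632]
tool_rot: [-2.671, -1.654, -0.004]
ft_force: [1.2, 0.8, -0.1]
grip_width: 0.007
grip_force: 0.3
```

jog_arm(increments=[{"tx": -0.9,"ty": -9.7,"tz": 0,"wx": 0,"wy": 0,"wz": 0,"gripper": 0},{"tx": -1.1,"ty": -19.3,"tz": 0,"wx": 0,"wy": 0,"wz": 0,"gripper": 0},{"tx": -0.4,"ty": -29,"tz": 0,"wx": 0,"wy": 0,"wz": 0,"gripper": 0},{"tx": 1,"ty": -38.5,"tz": 0,"wx": 0,"wy": 0,"wz": 0,"gripper": 0},{"tx": 3.5,"ty": -48,"tz": 0,"wx": 0,"wy": 0.006,"wz": 0,"gripper": 0}])

```text
time: 29.13
position: [0.6084, -0.0813, 0.0641]
tool_rot: [-2.67, -1.653, -0.014]
ft_force: [2.3, 0.3, 0.0]
grip_width: 0.006
grip_force: 0.6
```

```bash
cat > gate.py <<'E'
from tubfit import *
def tl(a):
    k=np.clip((1.3-a)/.95,0,1); X=np.r_[np.cos(S[2]),np.sin(S[2]),0]; return hand(a,.06-.008*k)+.015*k*X, Rt(k*L)
def look():
    s=ctrl.get_state();P,R=cur();print(s['time'],P,s['ft_force'],'stand',inS(np.r_[P[:2],0])[:2])
    for c in('wrist','top'):
        im=vision.get_image(c);print(c,[(np.round(d['bbox']).tolist(),round(d['conf'],2)) for d in vision.spot_in(c,'gate')[:2]])
        for a in(0,.1,.2,.3,.5,.7,.9,1.1): print(a,proj(im,np.vstack([hand(a,.107),T(S,[[-.095-.187*np.sin(a),-.095+.187*np.cos(a),.047]])])).round().tolist(),end=' ')
        print()
E
python3 -c "
from gate import *
look()"
```

```text
29.1333 [ 0.60835638 -0.08129987  0.06409143] [2.34158434 0.32793029 0.01593278] stand [-0.20447957 -0.0616705 ]
wrist [([233.0, 39.0, 354.0, 244.0], 0.97)]
0 [[101.0, 38.0], [41.0, 65.0]] 0.1 [[106.0, 66.0], [49.0, 96.0]] 0.2 [[113.0, 92.0], [58.0, 125.0]] 0.3 [[122.0, 117.0], [70.0, 152.0]] 0.5 [[146.0, 161.0], [98.0, 201.0]] 0.7 [[175.0, 198.0], [133.0, 241.0]] 0.9 [[209.0, 227.0], [172.0, 273.0]] 1.1 [[246.0, 249.0], [215.0, 297.0]] 
top [([273.0, 165.0, 286.0, 178.0], 0.61)]
0 [[256.0, 194.0], [246.0, 218.0]] 0.1 [[260.0, 195.0], [252.0, 220.0]] 0.2 [[264.0, 196.0], [258.0, 222.0]] 0.3 [[267.0, 197.0], [264.0, 223.0]] 0.5 [[275.0, 198.0], [276.0, 224.0]] 0.7 [[283.0, 197.0], [289.0, 222.0]] 0.9 [[291.0, 194.0], [300.0, 218.0]] 1.1 [[297.0, 190.0], [311.0, 212.0]]
```

jog_arm(increments=[{"tx": 4.4,"ty": -9,"tz": 0.8,"wx": 0,"wy": 0.054,"wz": 0,"gripper": 0},{"tx": 9.5,"ty": -18,"tz": 1.5,"wx": 0,"wy": 0.108,"wz": 0,"gripper": 0},{"tx": 15.4,"ty": -26.5,"tz": 2.3,"wx": 0,"wy": 0.162,"wz": 0,"gripper": 0},{"tx": 22,"ty": -34.6,"tz": 3,"wx": 0,"wy": 0.216,"wz": 0,"gripper": 0},{"tx": 29.2,"ty": -42.3,"tz": 3.8,"wx": 0,"wy": 0.27,"wz": 0,"gripper": 0}])

```text
time: 29.75
position: [0.5848, -0.0385, 0.0612]
tool_rot: [-2.533, -1.565, -0.361]
ft_force: [0.6, -0.2, -1.1]
grip_width: 0.004
grip_force: 0.3
```

jog_arm(increments=[{"tx": 7.4,"ty": -7,"tz": 2.8,"wx": 0,"wy": 0.055,"wz": 0,"gripper": 0},{"tx": 15.3,"ty": -13.6,"tz": 5.8,"wx": 0,"wy": 0.109,"wz": 0,"gripper": 0},{"tx": 23.7,"ty": -19.5,"tz": 9,"wx": 0,"wy": 0.163,"wz": 0,"gripper": 0},{"tx": 32.6,"ty": -25,"tz": 12,"wx": 0,"wy": 0.217,"wz": 0,"gripper": 0},{"tx": 42,"ty": -29.4,"tz": 15.5,"wx": 0,"wy": 0.271,"wz": 0,"gripper": 0}])

```text
time: 30.17
position: [0.5784, 0.0145, 0.0577]
tool_rot: [-2.364, -1.461, -0.672]
ft_force: [-0.6, -0.7, 1.1]
grip_width: 0.011
grip_force: 0.3
```

```bash
python3 - <<'E'
from gate import *
look()
P,R=cur(); p=inS(np.r_[P[:2],0])
# go to stand frame: x -> -.110 then on, y -> .015, lean 37deg
R2=Rt(np.radians(37)); g=lambda x,y,z:T(S,[[x,y,z]])[0]
calls(P,R,lin(P,R,g(-.115,.017,.052),R2,5)+lin(g(-.115,.017,.052),R2,g(-.100,.019,.052),R2,5),gripper=0)
E
```

```text
30.1667 [0.57841137 0.01451676 0.05773557] [-0.58098685 -0.70664636  1.13191638] stand [-0.13209147  0.0078816 ]
wrist [([256.0, 171.0, 436.0, 242.0], 0.93)]
0 [[259.0, 152.0], [168.0, 189.0]] 0.1 [[260.0, 171.0], [167.0, 213.0]] 0.2 [[263.0, 191.0], [168.0, 238.0]] 0.3 [[268.0, 211.0], [172.0, 264.0]] 0.5 [[285.0, 250.0], [189.0, 316.0]] 0.7 [[312.0, 289.0], [218.0, 367.0]] 0.9 [[347.0, 323.0], [259.0, 414.0]] 1.1 [[390.0, 351.0], [312.0, 452.0]] 
top [([267.0, 168.0, 280.0, 223.0], 0.6)]
0 [[256.0, 194.0], [246.0, 218.0]] 0.1 [[260.0, 195.0], [252.0, 220.0]] 0.2 [[264.0, 196.0], [258.0, 222.0]] 0.3 [[267.0, 197.0], [264.0, 223.0]] 0.5 [[275.0, 198.0], [276.0, 224.0]] 0.7 [[283.0, 197.0], [289.0, 222.0]] 0.9 [[291.0, 194.0], [300.0, 218.0]] 1.1 [[297.0, 190.0], [311.0, 212.0]] 
[{"tx": 2.4, "ty": -1.8, "tz": 2.7, "wx": 0.001, "wy": 0.02, "wz": 0.0, "gripper": 0}, {"tx": 4.8, "ty": -3.6, "tz": 5.3, "wx": 0.002, "wy": 0.039, "wz": 0.0, "gripper": 0}, {"tx": 7.3, "ty": -5.4, "tz": 8.0, "wx": 0.002, "wy": 0.059, "wz": 0.0, "gripper": 0}, {"tx": 9.7, "ty": -7.2, "tz": 10.7, "wx": 0.003, "wy": 0.079, "wz": 0.0, "gripper": 0}, {"tx": 12.1, "ty": -9.0, "tz": 13.3, "wx": 0.004, "wy": 0.099, "wz": 0.0, "gripper": 0}]
[{"tx": 2.4, "ty": -0.4, "tz": 1.9, "wx": 0.0, "wy": -0.0, "wz": 0.0, "gripper": 0}, {"tx": 4.8, "ty": -0.8, "tz": 3.7, "wx": 0.0, "wy": -0.0, "wz": 0.0, "gripper": 0}, {"tx": 7.2, "ty": -1.2, "tz": 5.5, "wx": 0.0, "wy": -0.0, "wz": 0.0, "gripper": 0}, {"tx": 9.6, "ty": -1.6, "tz": 7.3, "wx": 0.0, "wy": -0.0, "wz": 0.0, "gripper": 0}, {"tx": 12.0, "ty": -2.0, "tz": 9.1, "wx": 0.0, "wy": -0.0, "wz": 0.0, "gripper": 0}]
```

jog_arm(increments=[{"tx": 2.4,"ty": -1.8,"tz": 2.7,"wx": 0.001,"wy": 0.02,"wz": 0,"gripper": 0},{"tx": 5,"ty": -3.6,"tz": 5,"wx": 0.002,"wy": 0.04,"wz": 0,"gripper": 0},{"tx": 7.3,"ty": -5.4,"tz": 8,"wx": 0.002,"wy": 0.06,"wz": 0,"gripper": 0},{"tx": 9.7,"ty": -7,"tz": 10.7,"wx": 0.003,"wy": 0.08,"wz": 0,"gripper": 0},{"tx": 12,"ty": -9,"tz": 13,"wx": 0.004,"wy": 0.1,"wz": 0,"gripper": 0}])

```text
time: 30.78
position: [0.5786, 0.0345, 0.0529]
tool_rot: [-2.292, -1.423, -0.772]
ft_force: [0.4, -1.0, 1.1]
grip_width: 0.006
grip_force: 0.2
```

jog_arm(increments=[{"tx": 2.4,"ty": -0.4,"tz": 1.8,"wx": 0,"wy": 0,"wz": 0,"gripper": 0},{"tx": 4.8,"ty": -0.8,"tz": 3.6,"wx": 0,"wy": 0,"wz": 0,"gripper": 0},{"tx": 7.2,"ty": -1.2,"tz": 5.4,"wx": 0,"wy": 0,"wz": 0,"gripper": 0},{"tx": 9.6,"ty": -1.6,"tz": 7.2,"wx": 0,"wy": 0,"wz": 0,"gripper": 0},{"tx": 12,"ty": -2,"tz": 9,"wx": 0,"wy": 0,"wz": 0,"gripper": 0}])

```text
time: 31.2
position: [0.5827, 0.0497, 0.0527]
tool_rot: [-2.291, -1.422, -0.771]
ft_force: [-1.6, -0.1, 0.2]
grip_width: 0.012
grip_force: 0.3
```

```bash
python3 -c "
from gate import *
look()
X=np.r_[np.cos(S[2]),np.sin(S[2]),0];print(cur()[1].T@X)"
```

```text
31.2 [0.58272451 0.04967909 0.05273292] [-1.56560528 -0.11017945  0.23069976] stand [-0.098699    0.01971103]
wrist [([266.0, 204.0, 462.0, 256.0], 0.71)]
0 [[280.0, 198.0], [178.0, 232.0]] 0.1 [[281.0, 218.0], [176.0, 258.0]] 0.2 [[285.0, 240.0], [176.0, 286.0]] 0.3 [[291.0, 262.0], [180.0, 315.0]] 0.5 [[311.0, 308.0], [197.0, 376.0]] 0.7 [[343.0, 355.0], [230.0, 439.0]] 0.9 [[386.0, 398.0], [277.0, 499.0]] 1.1 [[439.0, 434.0], [340.0, 551.0]] 
top [([251.0, 168.0, 279.0, 221.0], 0.8), ([217.0, 259.0, 267.0, 284.0], 0.23)]
0 [[256.0, 194.0], [246.0, 218.0]] 0.1 [[260.0, 195.0], [252.0, 220.0]] 0.2 [[264.0, 196.0], [258.0, 222.0]] 0.3 [[267.0, 197.0], [264.0, 223.0]] 0.5 [[275.0, 198.0], [276.0, 224.0]] 0.7 [[283.0, 197.0], [289.0, 222.0]] 0.9 [[291.0, 194.0], [300.0, 218.0]] 1.1 [[297.0, 190.0], [311.0, 212.0]] 
[0.79652668 0.00194197 0.60460026]
```

jog_arm(increments=[{"tx": 2,"ty": 0,"tz": 1.5,"wx": 0,"wy": 0,"wz": 0,"gripper": 0},{"tx": 4,"ty": 0,"tz": 3,"wx": 0,"wy": 0,"wz": 0,"gripper": 0},{"tx": 6,"ty": 0,"tz": 4.5,"wx": 0,"wy": 0,"wz": 0,"gripper": 0},{"tx": 7,"ty": 0,"tz": 5.3,"wx": 0,"wy": 0,"wz": 0,"gripper": 0},{"tx": 8,"ty": 0,"tz": 6,"wx": 0,"wy": 0,"wz": 0,"gripper": 0}])

```text
time: 31.82
position: [0.5869, 0.0583, 0.0525]
tool_rot: [-2.291, -1.421, -0.771]
ft_force: [-0.6, -0.3, 0.6]
grip_width: 0.0
grip_force: 0.3
```

jog_arm(increments=[{"tx": 0.6,"ty": 0,"tz": 0.5,"wx": 0,"wy": 0,"wz": 0,"gripper": 0},{"tx": 1.2,"ty": 0,"tz": 0.9,"wx": 0,"wy": 0,"wz": 0,"gripper": 0},{"tx": 1.8,"ty": 0,"tz": 1.4,"wx": 0,"wy": 0,"wz": 0,"gripper": 0},{"tx": 2,"ty": 0,"tz": 1.5,"wx": 0,"wy": 0,"wz": 0,"gripper": 0},{"tx": 2,"ty": 0,"tz": 1.5,"wx": 0,"wy": 0,"wz": 0,"gripper": 0}])

```text
time: 32.23
position: [0.5877, 0.0599, 0.0524]
tool_rot: [-2.292, -1.42, -0.771]
ft_force: [-2.5, -1.6, 1.9]
grip_width: 0.001
grip_force: 1.0
```

```bash
python3 -c "
from gate import *
look()"
```

```text
32.2333 [0.58773198 0.05992081 0.05239947] [-2.45066482 -1.64463079  1.89259568] stand [-0.08729901  0.01979952]
wrist []
0 [[280.0, 218.0], [176.0, 248.0]] 0.1 [[282.0, 240.0], [174.0, 275.0]] 0.2 [[285.0, 263.0], [174.0, 304.0]] 0.3 [[291.0, 286.0], [178.0, 335.0]] 0.5 [[312.0, 336.0], [196.0, 399.0]] 0.7 [[345.0, 385.0], [229.0, 465.0]] 0.9 [[390.0, 431.0], [278.0, 528.0]] 1.1 [[445.0, 470.0], [342.0, 583.0]] 
top [([246.0, 164.0, 279.0, 221.0], 0.65)]
0 [[256.0, 194.0], [246.0, 218.0]] 0.1 [[260.0, 195.0], [252.0, 220.0]] 0.2 [[264.0, 196.0], [258.0, 222.0]] 0.3 [[267.0, 197.0], [264.0, 223.0]] 0.5 [[275.0, 198.0], [276.0, 224.0]] 0.7 [[283.0, 197.0], [289.0, 222.0]] 0.9 [[291.0, 194.0], [300.0, 218.0]] 1.1 [[297.0, 190.0], [311.0, 212.0]]
```

jog_arm(increments=[{"tx": 0.6,"ty": 0,"tz": 0.5,"wx": 0,"wy": 0,"wz": 0,"gripper": 0},{"tx": 1.2,"ty": 0,"tz": 0.9,"wx": 0,"wy": 0,"wz": 0,"gripper": 0},{"tx": 1.6,"ty": 0,"tz": 1.2,"wx": 0,"wy": 0,"wz": 0,"gripper": 0},{"tx": 1.6,"ty": 0,"tz": 1.2,"wx": 0,"wy": 0,"wz": 0,"gripper": 0},{"tx": 1.6,"ty": 0,"tz": 1.2,"wx": 0,"wy": 0,"wz": 0,"gripper": 0}])

```text
time: 32.85
position: [0.5882, 0.0604, 0.0522]
tool_rot: [-2.294, -1.42, -0.769]
ft_force: [-6.2, -5.1, 3.3]
grip_width: 0.004
grip_force: 3.8
```

jog_arm(increments=[{"tx": 0.4,"ty": 0,"tz": 0.3,"wx": 0,"wy": 0,"wz": 0,"gripper": 0},{"tx": 0.8,"ty": 0,"tz": 0.6,"wx": 0,"wy": 0,"wz": 0,"gripper": 0},{"tx": 0.8,"ty": 0,"tz": 0.6,"wx": 0,"wy": 0,"wz": 0,"gripper": 0},{"tx": 0.8,"ty": 0,"tz": 0.6,"wx": 0,"wy": 0,"wz": 0,"gripper": 0},{"tx": 0.8,"ty": 0,"tz": 0.6,"wx": 0,"wy": 0,"wz": 0,"gripper": 0}])

```text
time: 33.27
position: [0.5883, 0.0606, 0.0521]
tool_rot: [-2.294, -1.419, -0.769]
ft_force: [-7.7, -7.6, 4.0]
grip_width: 0.004
grip_force: 5.1
```

jog_arm(increments=[{"tx": -4,"ty": 0,"tz": -3,"wx": 0,"wy": 0,"wz": 0,"gripper": 0},{"tx": -12,"ty": 0,"tz": -9,"wx": 0,"wy": 0,"wz": 0,"gripper": 0},{"tx": -24,"ty": 0,"tz": -18,"wx": 0,"wy": 0,"wz": 0,"gripper": 0},{"tx": -38,"ty": 0,"tz": -30,"wx": 0,"wy": 0,"wz": 0,"gripper": 0},{"tx": -50,"ty": 0,"tz": -50,"wx": 0,"wy": 0,"wz": 0,"gripper": 0}])

```text
time: 33.68
position: [0.5564, -0.0004, 0.0611]
tool_rot: [-2.291, -1.421, -0.768]
ft_force: [-0.2, 0.9, 0.0]
grip_width: 0.004
grip_force: 0.0
```

jog_arm(increments=[{"tx": 0,"ty": 0,"tz": -30,"wx": 0,"wy": 0,"wz": 0,"gripper": 0},{"tx": 0,"ty": 0,"tz": -60,"wx": 0,"wy": 0,"wz": 0,"gripper": 0},{"tx": 0,"ty": 0,"tz": -90,"wx": 0,"wy": 0,"wz": 0,"gripper": 0},{"tx": 0,"ty": 0,"tz": -110,"wx": 0,"wy": 0,"wz": 0,"gripper": 0},{"tx": 0,"ty": 0,"tz": -120,"wx": 0,"wy": 0,"wz": 0,"gripper": 0}])

```text
time: 34.1
position: [0.5259, -0.0689, 0.1604]
tool_rot: [-2.296, -1.418, -0.777]
ft_force: [0.2, -0.8, -0.1]
grip_width: 0.007
grip_force: 0.0
```

```bash
python3 - <<'E'
from gate import *
s=ctrl.get_state();P,R=cur();print(s['time'],P,s['ft_force'])
w=vision.get_image('wrist');cv2.imwrite('pics/w12.png',w['color']);g=cv2.GaussianBlur(cv2.cvtColor(w['color'],cv2.COLOR_BGR2GRAY),(3,3),0).astype(int)
for n in('gate','gate_handle','sample_bottle','tub'):print(n,[(np.round(d['bbox']).tolist(),round(d['conf'],2)) for d in vision.spot_in('wrist',n)[:2]])
for a in(-.03,0,.03,.06,.1):print(a,proj(w,np.vstack([hand(a,.107),T(S,[[-.095-.187*np.sin(a),-.095+.187*np.cos(a),.047],[-.095,-.095,.062]])])).round(1).tolist())
# profile across bar top (front edge x=-101, back edge x=-89, z=.047) at several radii
for r in(.03,.06,.09,.14,.17):
    f=proj(w,T(S,[[-.101,-.095+r,.047],[-.089,-.095+r,.047]])); u=int(f[:,0].mean()); v0=int(f[:,1].min())-10; print(r,u,f[:,1].round(1),v0,g[v0:v0+32,u].tolist())
print('bottle base',proj(w,T(S,[[0,0,.084],[-.0215,0,.084],[0,0,.132]])).round())
vision.get_image('top')
for n in('gate','flask','amber_bottle','card_box'):print(n,[(np.round(d['bbox']).tolist(),round(d['conf'],2)) for d in vision.spot_in('top',n)[:1]])
E
```

```text
34.1 [ 0.52590823 -0.06894733  0.16043533] [ 0.2265158  -0.79675727 -0.06108812]
gate [([219.0, 114.0, 386.0, 171.0], 0.88)]
gate_handle [([215.0, 115.0, 386.0, 176.0], 0.83)]
sample_bottle [([280.0, 50.0, 316.0, 83.0], 0.75), ([398.0, 411.0, 428.0, 420.0], 0.54)]
tub [([250.0, 52.0, 341.0, 137.0], 0.62), ([281.0, 54.0, 313.0, 81.0], 0.18)]
-0.03 [[277.4, 119.4], [217.5, 150.4], [377.9, 147.1]]
0 [[277.4, 122.2], [217.1, 154.4], [377.9, 147.1]]
0.03 [[277.4, 125.0], [216.8, 158.5], [377.9, 147.1]]
0.06 [[277.6, 127.8], [216.6, 162.6], [377.9, 147.1]]
0.1 [[278.0, 131.6], [216.7, 168.2], [377.9, 147.1]]
0.03 348 [158.6 149.9] 139 [116, 115, 116, 119, 125, 132, 139, 146, 150, 152, 150, 142, 135, 135, 143, 160, 178, 185, 173, 148, 119, 98, 89, 87, 85, 84, 84, 86, 87, 86, 85, 86]
0.06 323 [158.6 150. ] 139 [105, 105, 104, 104, 104, 104, 103, 103, 103, 103, 105, 111, 122, 131, 142, 160, 180, 186, 175, 150, 121, 100, 90, 87, 85, 83, 81, 81, 83, 86, 89, 91]
0.09 298 [158.7 150. ] 139 [101, 103, 104, 105, 105, 105, 105, 105, 107, 109, 111, 114, 121, 130, 138, 152, 171, 183, 176, 152, 122, 99, 89, 87, 86, 83, 79, 79, 81, 86, 91, 92]
0.14 256 [158.7 150.1] 140 [106, 105, 103, 102, 102, 104, 105, 103, 102, 103, 109, 118, 127, 135, 151, 172, 181, 172, 150, 124, 102, 92, 89, 88, 85, 81, 79, 79, 82, 86, 89, 89]
0.17 231 [158.8 150.1] 140 [138, 137, 135, 131, 126, 123, 120, 116, 111, 106, 108, 117, 128, 142, 163, 185, 193, 184, 161, 131, 106, 94, 91, 91, 94, 100, 104, 102, 100, 100, 102, 102]
bottle base [[294.  69.]
 [295.  83.]
 [296.  33.]]
gate [([248.0, 166.0, 278.0, 220.0], 0.59)]
flask [([127.0, 190.0, 165.0, 226.0], 0.86)]
amber_bottle [([407.0, 156.0, 444.0, 184.0], 0.9)]
card_box [([215.0, 256.0, 266.0, 282.0], 0.83)]
```

```bash
python3 -c "
from bench import ctrl
print(ctrl.close_job())"
```

```text
the job is handed in; nothing more can be done
None
```

I handed in the job: the tub sits square against the back stop under the lamp with the bottle still standing on its lid, and the gate is shut in front of it. The flask, amber bottle and card box showed no clear movement in the last camera check.

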